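Square the drip plates, hold the inky cartridge over them in tongs

TASK

The magenta ink cartridge has leaked and must not be touched by the robot itself. First tap the edges of the small stack of drip plates on its stand until they line up all round; then take the tongs from their rest, close them on the magenta cartridge, lift it upright out of the tray, and hold it still about 10 cm above the middle of the stack. Finish while holding it there in the tongs, do not put it down or let go, and leave the squared stack on its stand and everything else on the bench where it is.

Things in the scene. Friction and masses are not known exactly. Their poses are not given: they have to be found in the camera images.
- tongs: Sprung tongs 250 mm long, lying on edge so they open sideways: steel arms 5 mm thick, 22 mm tall, black hinge block at -x, blue jaw pads at +x, blue 70 mm grip patches outside around x = 0. 95 g, balanced near x = 0. Origin on the underside, midway between the open arms' outer faces; x from hinge (x = -105 mm) to jaws, y to the hinged arm, z up. The fixed arm is parallel to x, outer face at y = -28 mm
- tongs_grip (a point): where to grip the tongs, across both arms: x = 0, y = 0, 11 mm above their underside. Open they measure 56 mm over the outsides here. About 6 N starts closing them, 8.5 N brings them to a cartridge's width; they spring open. Squeezed to about 51 mm they can be carried with the jaws still 45 mm or more apart; on a 24 mm cartridge they measure about 40 mm here
- tongs_arm (a joint): angle of the hinged arm: 0 open (jaws 57 mm apart), grows as the tongs close; about 0.15 when closed on a cartridge, stop at 0.25 (jaws about 4 mm apart)
- jaw_fixed (a point): centre of the inner face of the fixed jaw's blue pad, at x = 110 mm, y = -18.5 mm in the tongs' frame, 11 mm above their underside; pad 30 mm long, 22 mm tall. With the tongs squeezed to 51 mm between the fingers, this face lies 16 mm to the -y side of the middle between the fingers
- jaw_moving (a point): centre of the inner face of the hinged jaw's blue pad, 11 mm above the tongs' underside. With the tongs squeezed to 51 mm it lies about 31 mm to the +y side of the middle between the fingers. Squeezing further, both jaws meet a cartridge whose centre is 1.5 mm to the +y side of that middle, 110 mm ahead of the grip
- tongs_rest: fixed black base plate 190 x 100 mm, 3 mm thick, with two grey cross bars 16 mm high at x = -75 and +75 mm, on which the tongs lie along its x; between the bars there is room for fingertips. Origin at the centre of its underside
- magenta: leaking ink cartridge: black case with magenta sides and top, standing upright in the tray; 58 mm (x) by 24 mm (y) by 46 mm tall, about 40 g; the tongs take it across y. Origin at the centre of its underside, z up
- cyan: cartridge of the same size with cyan (blue) sides and top, stays in the tray; origin at the centre of its underside
- yellow: cartridge of the same size with yellow sides and top, stays in the tray; origin at the centre of its underside
- tray: fixed white open tray 110 (x) by 250 (y) mm, floor 4 mm thick, rim 12 mm above the bench, walls 4 mm; the three cartridges stand side by side along its y about 78 mm apart, in any order, long sides roughly along its x. Origin at the centre of its underside
- stand: fixed black block 40 x 40 mm, 14 mm high, under the stack of plates, which overhangs it all round by about 7 mm so that fingers can reach past the bottom plate; origin at the centre of its underside
- plate_0: pale blue square drip plate 54 x 54 mm, 4 mm thick, 20 g, loose, lowest of the stack of four, on the stand (underside 14 mm above the bench); at the start the plates are up to 6 mm off and turned up to 6 degrees from each other; they slide on one another when pushed. Origin at the centre of its underside, x and y along its edges
- plate_1: white square drip plate 54 x 54 mm, 4 mm thick, 20 g, loose, second from below; at the start the plates are up to 6 mm off and turned up to 6 degrees from each other; they slide on one another when pushed. Origin at the centre of its underside, x and y along its edges
- plate_2: pale blue square drip plate 54 x 54 mm, 4 mm thick, 20 g, loose, third from below; at the start the plates are up to 6 mm off and turned up to 6 degrees from each other; they slide on one another when pushed. Origin at the centre of its underside, x and y along its edges
- plate_3: white square drip plate 54 x 54 mm, 4 mm thick, 20 g, loose, top of the stack (stack top 30 mm above the bench); at the start the plates are up to 6 mm off and turned up to 6 degrees from each other; they slide on one another when pushed. Origin at the centre of its underside, x and y along its edges
- toner_box: white carton with a magenta band, 100 x 160 x 75 mm; leave alone; origin centre of underside
- tape_roll: cardboard-brown roll lying flat, 90 mm across, 48 mm high; leave alone; origin centre of underside
- screwdriver: screwdriver lying flat; leave alone
- cleaner: white bottle with blue cap, 60 mm across, 150 mm tall; leave alone; origin centre of underside
- roller: black rubber feed roller on a 150 mm steel shaft, 26 mm thick, lying; leave alone
Things that resemble listed ones, but are neither listed nor needed, are in the scene too. Leave any green look-alike of the plate_3 alone. Leave any purple look-alike of the magenta alone.

How it is judged (in metres and radians):
On the way, in this order (a step that is already met when the one before it is completed fails the run):
1. the four plates lie square on one another on the stand, edges aligned (horizontal distance between plate_0 and stand below 0.015 m and height (world z) of plate_3 below 0.032 m and horizontal distance between each of plate_1, plate_2, plate_3 and plate_0 below 0.0035 m and angle between the x axis of each of plate_1, plate_2, plate_3 and the x axis of plate_0, either way round below 0.07 rad), for 0.3 s.
2. the tongs are lifted off their rest in the gripper (height (world z) of tongs above 0.035 m and contact force between the fingers and tongs above 1 N), for 0.2 s.
3. the magenta cartridge is lifted clear of the tray, squeezed in the tongs (height (world z) of magenta above 0.03 m and contact force between tongs and magenta above 1 N), for 0.2 s.
At the end, for the whole second after the job is handed in: The cartridge is held still and upright (within 20 degrees) in the tongs, the tongs in the fingers, its underside 55 to 170 mm above the stack, within 35 mm of its middle seen from above; the plates lie on the stand (within 15 mm of its centre), each within 3.5 mm and 4 degrees of the lowest (all of step 1 and height (world z) of magenta between 0.085 and 0.2 m and horizontal distance between magenta and plate_0 below 0.035 m and angle between magenta's own z axis and vertical below 0.35 rad and contact force between tongs and magenta above 1 N and contact force between the fingers and tongs above 1 N and linear speed of magenta below 0.03 m/s); the arm keeps its last pose, push and grip.
It fails at once if the robot itself touches the magenta cartridge (contact force between any of the fingers, the arm and magenta above 0.3 N).
It fails at once if another cartridge is moved more than 15 mm or tipped (distance of any of cyan, yellow from where it was at the start of the episode above 0.015 m or angle between any of cyan, yellow's own z axis and vertical above 0.3 rad).
It fails at once if something else on the bench is moved more than 25 mm (distance of any of toner_box, tape_roll, screwdriver, cleaner, roller from where it was at the start of the episode above 0.025 m).
It also fails if it takes over 67 s, if anything falls off the work surface, if the arm or the gripper's body presses on something with over 40 N, if the wrist force passes 120 N, or if a joint passes its speed limit or range.

ROBOT

A 6-joint arm with a two-finger parallel gripper is mounted at the origin on the work surface. World frame = base frame: x ahead of the robot, y to its left, z up, the work surface at z = 0. Lengths are in mm, angles in degrees, forces in N, time in s.
With the tool pointing down it reaches from about 300 to 850 mm from the base axis. Payload 4.2 kg.
Tool frame: the origin (TCP) lies between the finger pads; the fingertips stand 22 mm ahead of it and the grasp point (between the pads) lies 3 mm ahead of it; z points along the fingers, y is the direction in which the jaws open and shut (so a half turn about z gives the same grasp; the last joint's range is limited). The gripper opens to 91 mm and grips with 3 to 60 N. Pads are 32 mm wide; open, the fingers measure 118 mm over their backs; the gripper's body (76 mm by 178 mm) begins 60 mm behind the grasp point.
Start: joints at [70.932, 18.312, 89.639, -0, 72.044, -1.146], TCP at [176.943, 547.112, 235.976] pointing down, gripper open.
Joint ranges: [-177.97, 177.97], [-48.28, 115.42], [12.27, 149.76], [-77.06, 257.06], [2.81, 150.46], [-146.56, 146.56]. Speed limits (degrees/s): [147.25, 147.25, 180, 180, 180, 180].

INTERFACE

Orientations are given as [roll, pitch, yaw] about the fixed x, y, z axes, in that order (R = Rz(yaw) Ry(pitch) Rx(roll)).
In Python, from workcell import * gives the robot as it stands.
- The arm moves only by the shell command python3 -m jog 'ROWS' [OPENING] [FORCE]. ROWS is text: rows parted by semicolons, each of 6 numbers parted by spaces: the shift along the tool's x, y, z in units of 0.5 m (1.0 is 0.5 m), then the turn, a rotation vector about the tool's x, y, z in units of pi/2 rad (1.0 is pi/2 rad). A call has 1 to 20 rows; each row is the pose to reach, as a shift and turn from the pose measured when the call began, along the tool's axes at that moment; what a row does not reach only later rows make up. A row lasts 1/12 s, in which the tool goes at most 41.7 mm and 7.16 degrees, less where a joint would pass 70% of its speed; a pose out of reach is approached as far as the arm can. A call with a number of a shift or a turn outside -1 to 1 is refused whole. A call with a gripper value outside its range is refused whole. OPENING is the opening, from -1 (shut) to 1 (fully open), set as the call begins (- or left out, the last holds). The fingers move at their own pace and stop on an object; FORCE is the grip in N (left out, the last holds). Time passes only in rows, so rows that repeat a pose let the fingers close. It gives the time, the measured TCP pose, the force and the opening at its end, in the units of the state.
- state(): the state, without advancing time (a new reading comes with each control period).
- grab_frame(name): name is "scene" or "side" or "wrist"; returns the picture (400x640x3 uint8, red, green, blue); there is no depth.
- calibration(name): a dict with "mtx" (3x3 intrinsics, pixels), "distortion" ([k1, k2, p1, p2, k3] as OpenCV has them; the pictures are not rectified), "rvec" (rotation vector, rad) and "tvec" (3), from world to camera coordinates, as OpenCV has them. Camera axes: x right, y down, z forward; pixel columns grow to the right and rows downward; lengths in mm; the calibration is good to about 2 mm. A picture is of the moment at which its call begins: read the wrist's pose just before it. calibration takes no time and is no camera call; for the wrist camera it gives the pose at the moment of the call.
- job_done(): hands the job in, once; it reports no verdict.
Trained networks look in the newest picture that a camera, given by its name, has taken for a name from the list of things; names that differ only in an ending like _2 or _b are one class to them, and where a whole thing is asked for, a point or a joint stands for the part that bears it (a point fixed in the world has none). Each returns a list of dicts, best first, with "confidence" (0 to 1); they miss things now and then, are a little off and sometimes report something else, mostly with a low value. They report only what shows in the picture. A call takes as long as a camera call. They do not tell look-alikes from the thing itself.
- spot_in(query, camera): "rect" ([left, top, right, bottom] in pixels, round what is visible of it).
- tip_of(query, camera): "location" ([column, row] in pixels: a listed point, or the origin of a listed thing).
The state is a dict: "time_s": time; "qpos": joint angles; "qvel": joint speeds; "effort": joint torques, N m; "ee_pos": TCP position; "ee_rot": TCP orientation; "force": force on the tool from outside, world axes, zero at the start; "torque": the same for the moment, N m; "gripper_width": finger opening in mm.
Only numpy, scipy, OpenCV 4.12 (cv2) and the standard library are available. Lean on these libraries where they do the work, as an engineer would, in place of code of your own. Each camera call takes 0.05 s, during which the arm holds its last target. There are 200 camera calls.

## Working session

There is one attempt and no reset: what is moved stays moved. The work goes in short steps, Python scripts to look and compute and a shell command to move; the robot and the scene stay as the last step left them, time stands still between calls to the robot, and variables do not carry over. Pictures are saved under pics/ and viewed, about 8 in all and at most 12, crops included, and the job is handed in when it is done.

```bash
ls; mkdir -p pics; cat > h.py <<'E'
from workcell import *
import numpy as np, cv2
from scipy.spatial.transform import Rotation as R
def ray(cam,px,z,c=None):
    c=c or calibration(cam)
    u=cv2.undistortPoints(np.array([[px]],float),np.array(c["mtx"],float),np.array(c["distortion"],float)).ravel()
    M=cv2.Rodrigues(np.array(c["rvec"],float))[0]; t=np.array(c["tvec"],float).ravel()
    o=-M.T@t; d=M.T@np.array([u[0],u[1],1]); return o+d*(z-o[2])/d[2]
def proj(cam,P,c=None):
    c=c or calibration(cam)
    return cv2.projectPoints(np.array(P,float).reshape(-1,1,3),np.array(c["rvec"],float),np.array(c["tvec"],float),np.array(c["mtx"],float),np.array(c["distortion"],float))[0].reshape(-1,2)
def save(cam,name,crop=None,s=1):
    f=grab_frame(cam); g=f[...,::-1]
    if crop: l,t,r,b=crop; g=g[t:b,l:r]
    cv2.imwrite("pics/"+name,cv2.resize(g,None,fx=s,fy=s,interpolation=cv2.INTER_CUBIC)); return f
E
python3 - <<'E'
from h import *
print({k:np.round(v,2) for k,v in state().items()})
a=save("scene","a_scene.png"); b=save("side","a_side.png")
cv2.imwrite("pics/raw_scene.png",a[...,::-1])
for n,z in [("magenta",0),("cyan",0),("yellow",0),("tongs_grip",27),("jaw_fixed",27),("jaw_moving",27),("tongs_rest",0),("stand",0),("plate_3",26),("plate_0",14),("tray",0)]:
    for c in ("scene","side"):
        print(n,c,[(np.round(d["location"]),np.round(d["confidence"],2),np.round(ray(c,d["location"],z)[:2])) for d in tip_of(n,c)[:3]])
E
```

```text
pics
{'time_s': np.float64(0.0), 'qpos': array([70.93, 18.35, 89.71,  0.  , 72.04, -1.15]), 'qvel': array([-0.07, -0.08,  0.06,  0.05, -0.06,  0.05]), 'effort': array([ -0.  , -41.25, -23.2 ,   0.07,   0.05,  -0.  ]), 'ee_pos': array([176.79, 546.66, 235.11]), 'ee_rot': array([-179.9 ,   -0.  ,  162.08]), 'force': array([ 0.88, -0.79, -0.1 ]), 'torque': array([ 0.07,  0.  , -0.02]), 'gripper_width': np.float64(91.53)}
magenta scene [(array([300., 258.]), np.float64(0.87), array([721.,  50.])), (array([339., 234.]), np.float64(0.61), array([588.,  97.]))]
magenta side [(array([311., 195.]), np.float64(0.59), array([589., 101.])), (array([356., 180.]), np.float64(0.5), array([745.,  75.]))]
cyan scene [(array([319., 218.]), np.float64(0.82), array([568.,  14.]))]
cyan side [(array([326., 216.]), np.float64(0.63), array([574.,   1.])), (array([321., 213.]), np.float64(0.54), array([571.,  22.]))]
yellow scene [(array([297., 211.]), np.float64(0.68), array([581., -61.])), (array([320., 217.]), np.float64(0.41), array([561.,  14.]))]
yellow side [(array([337., 226.]), np.float64(0.55), ar
[... 1261 characters left out ...]
[ 511., -324.]))]
plate_0 scene [(array([247., 162.]), np.float64(0.76), array([ 500., -329.])), (array([245., 160.]), np.float64(0.59), array([ 496., -340.])), (array([239., 150.]), np.float64(0.54), array([ 465., -397.]))]
plate_0 side [(array([388., 352.]), np.float64(0.98), array([ 439., -423.])), (array([260., 140.]), np.float64(0.71), array([591., 418.])), (array([384., 302.]), np.float64(0.6), array([ 517., -320.]))]
tray scene [(array([318., 223.]), np.float64(0.72), array([586.,  22.])), (array([246., 162.]), np.float64(0.26), array([ 489., -343.]))]
tray side [(array([324., 213.]), np.float64(0.62), array([578.,  17.])), (array([242., 166.]), np.float64(0.43), array([477., 350.]))]
```

View pics/a_scene.png

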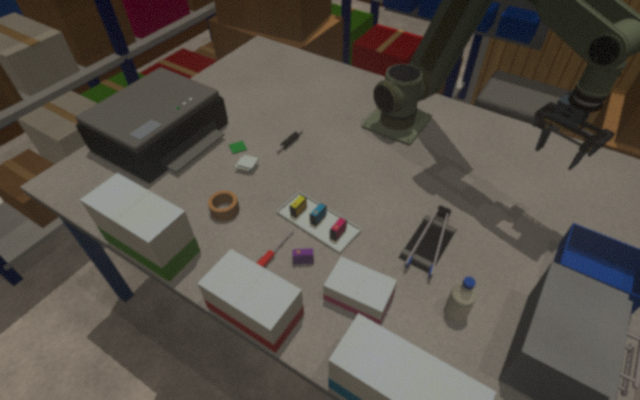

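View pics/a_side.png

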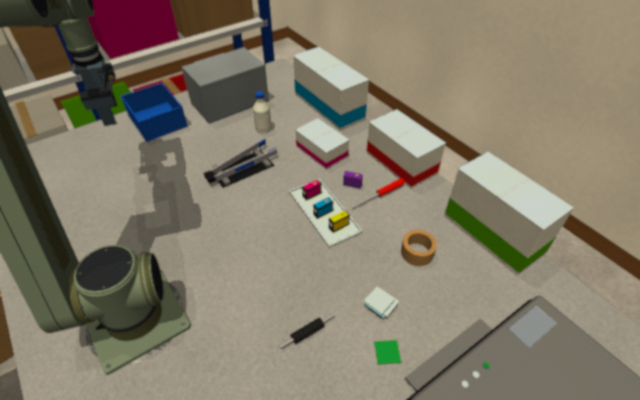

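The true magenta cartridge is the one in the tray (scene 339,230; about 588,97). The one at scene (303,256) stands outside the tray and is purple, so it is the look-alike. The stack is at scene (246,163), about (510,-322), with a flat green look-alike beside it. Next I move above the stack.

```bash
cat >> h.py <<'E'
def to(x,y,z,yaw,roll=180):
    s=state(); p=np.array(s["ee_pos"]); A=R.from_euler("xyz",s["ee_rot"],degrees=True)
    B=R.from_euler("xyz",[180,0,yaw],degrees=True)
    d=A.inv().apply(np.array([x,y,z])-p)/500; r=(A.inv()*B).as_rotvec()/(np.pi/2)
    print("row",np.round(d,4),np.round(r,4),"rows>=",round(max(np.linalg.norm(d)*500/41.7,np.linalg.norm(r)*90/7.16),1))
E
python3 - <<'E'
from h import *
c=calibration("wrist"); M=cv2.Rodrigues(np.array(c["rvec"],float))[0]; print("cam pos",-M.T@np.array(c["tvec"]).ravel(),M[2], c["mtx"])
to(450,50,230,90); to(480,-250,230,90)
E
```

```text
cam pos [ 99.76853688 573.1553694  385.01818667] [ 0.2733346  -0.08677428 -0.95799709] [[309.01119893   0.         321.58563381]
 [  0.         309.01119893 198.45951776]
 [  0.           0.           1.        ]]
row [-0.8255 -0.7779  0.0119] [ 1.000e-04 -0.000e+00  8.009e-01] rows>= 13.6
row [-1.0673 -1.3303  0.0118] [ 1.000e-04 -0.000e+00  8.009e-01] rows>= 20.5
```

```bash
python3 -m jog '-0.825 -0.778 0.01 0 0 0.8;-0.825 -0.778 0.01 0 0 0.8;-0.825 -0.778 0.01 0 0 0.8;-0.825 -0.778 0.01 0 0 0.8;-0.825 -0.778 0.01 0 0 0.8;-0.825 -0.778 0.01 0 0 0.8;-0.825 -0.778 0.01 0 0 0.8;-0.825 -0.778 0.01 0 0 0.8;-0.825 -0.778 0.01 0 0 0.8;-0.825 -0.778 0.01 0 0 0.8;-0.825 -0.778 0.01 0 0 0.8;-0.825 -0.778 0.01 0 0 0.8;-0.825 -0.778 0.01 0 0 0.8;-0.825 -0.778 0.01 0 0 0.8;-0.825 -0.778 0.01 0 0 0.8'; python3 -c "
from h import *
to(510,-330,230,65)"
```

```text
time_s: 2.45
ee_pos: [452.0, 46.3, 231.0]
ee_rot: [179.9, 0.1, 89.8]
force: [0.7, 0.8, -0.3]
gripper_width: 90.9
row [-0.7522  0.1189  0.0034] [0.0014 0.0008 0.2754] rows>= 9.1
```

```bash
python3 -m jog '-0.752 0.119 0 0 0 0.275;-0.752 0.119 0 0 0 0.275;-0.752 0.119 0 0 0 0.275;-0.752 0.119 0 0 0 0.275;-0.752 0.119 0 0 0 0.275;-0.752 0.119 0 0 0 0.275;-0.752 0.119 0 0 0 0.275;-0.752 0.119 0 0 0 0.275;-0.752 0.119 0 0 0 0.275;-0.752 0.119 0 0 0 0.275;-0.752 0.119 0 0 0 0.275;-0.752 0.119 0 0 0 0.275'; python3 - <<'E'
from h import *
c=calibration("wrist"); f=save("wrist","b.png"); import pickle; pickle.dump((c,f),open("b.pkl","wb"))
for n,z in [("plate_3",26),("plate_0",14),("stand",0)]: print(n,[(d["location"],d["confidence"],ray("wrist",d["location"],z,c)[:2]) for d in tip_of(n,"wrist")])
E
```

```text
time_s: 3.45
ee_pos: [509.9, -328.8, 231.2]
ee_rot: [180.0, -0.0, 65.0]
force: [-0.8, 0.9, 0.0]
gripper_width: 91.2
plate_3 [([306.7, 252.3], 0.95, array([ 452.93812689, -406.3125082 ])), ([317.2, 173.9], 0.86, array([ 507.97299642, -320.46987903])), ([324.7, 171.6], 0.71, array([ 517.07340979, -321.68158952]))]
plate_0 [([306.7, 252.3], 0.95, array([ 449.81777778, -411.47686976])), ([317.2, 173.9], 0.86, array([ 506.7165607 , -322.72693424])), ([324.7, 171.6], 0.71, array([ 516.12518562, -323.97968277]))]
stand []
```

View pics/b.png

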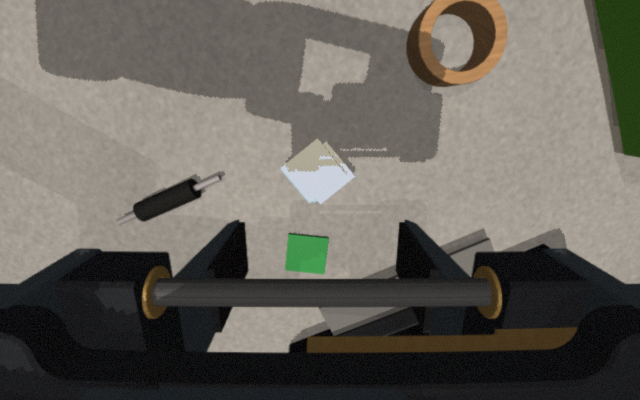

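The stack shows at (317,172), the green square at (307,253), the roller on the left, and the printer and tape roll on the right. I'll enlarge the stack to read its edge directions.

```bash
python3 - <<'E'
from h import *
import pickle; c,f=pickle.load(open("b.pkl","rb"))
g=f[130:214,270:368,::-1]; cv2.imwrite("pics/b_crop.png",cv2.resize(g,None,fx=7,fy=7,interpolation=cv2.INTER_CUBIC))
E
```

```text
(no output)
```

View pics/b_crop.png

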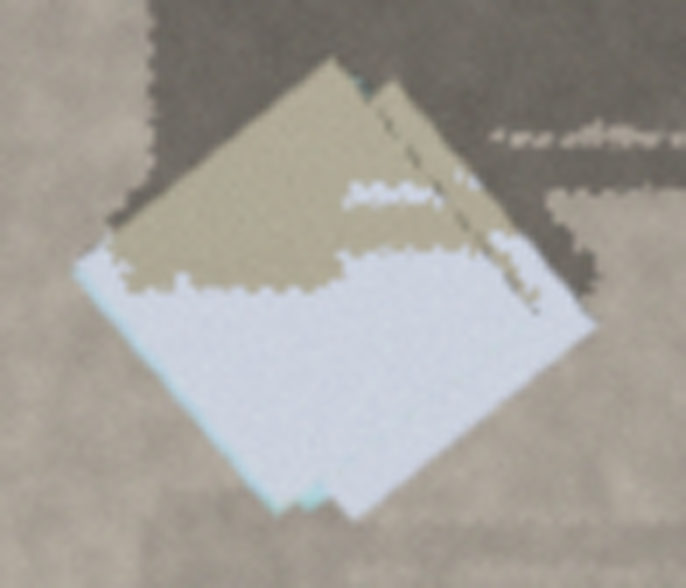

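```bash
python3 - <<'E'
from h import *
import pickle; c,f=pickle.load(open("b.pkl","rb"))
def W(p,z): return ray("wrist",[270+p[0]/7-.43,130+p[1]/7-.43],z,c)[:2]
L=[W(p,30) for p in [(75,268),(333,58),(540,310),(275,512)]]
print(np.round(L,1), np.mean(L,0))
for i in range(4):
    d=L[(i+1)%4]-L[i]; print(np.linalg.norm(d),np.degrees(np.arctan2(d[1],d[0])))
K=[W(p,26) for p in [(395,82),(597,325),(357,520)]]; print(K,(K[0]+K[2])/2)
for i in range(2):
    d=K[i+1]-K[i]; print(np.linalg.norm(d),np.degrees(np.arctan2(d[1],d[0])))
E
```

```text
[[ 472.9 -295.4]
 [ 525.8 -282.4]
 [ 539.4 -334. ]
 [ 484.5 -347.1]] [ 505.66109099 -314.74652771]
54.505740063266 13.73479942761355
53.36007693294681 -75.32520027843954
56.357189232538715 -166.5718660182903
53.0602188649203 102.68163979404751
[array([ 533.10574239, -290.48062721]), array([ 546.92880332, -341.33223092]), array([ 496.01314842, -355.44221757])] [ 514.5594454  -322.96142239]
52.69689377315982 -74.7926700658543
52.83460643108175 -164.51063192947257
```

```bash
python3 -c "
from h import *
to(510.5,-319,100,104);to(510.5,-319,30,104)"
```

```text
row [ 0.0167 -0.0074  0.2642] [ 0.0013  0.0007 -0.4317] rows>= 5.4
row [ 0.0167 -0.0077  0.4042] [ 0.0013  0.0007 -0.4317] rows>= 5.4
```

```bash
python3 -m jog '0.017 -0.007 0.1 0 0 -0.432;0.017 -0.007 0.2 0 0 -0.432;0.017 -0.007 0.26 0 0 -0.432;0.017 -0.007 0.26 0 0 -0.432;0.017 -0.007 0.26 0 0 -0.432;0.017 -0.007 0.26 0 0 -0.432;0.017 -0.007 0.26 0 0 -0.432;0.017 -0.007 0.32 0 0 -0.432;0.017 -0.007 0.38 0 0 -0.432;0.017 -0.007 0.404 0 0 -0.432;0.017 -0.007 0.404 0 0 -0.432;0.017 -0.007 0.404 0 0 -0.432'; python3 -m jog '0 0 0 0 0 0;0 0 0 0 0 0;0 0 0 0 0 0;0 0 0 0 0 0;0 0 0 0 0 0;0 0 0 0 0 0' 0.35 8;python3 -m jog '0 0 0 0 0 0;0 0 0 0 0 0;0 0 0 0 0 0;0 0 0 0 0 0;0 0 0 0 0 0;0 0 0 0 0 0;0 0 0 0 0 0;0 0 0 0 0 0' 0.1 8
```

```text
time_s: 4.65
ee_pos: [510.9, -318.3, 30.3]
ee_rot: [179.9, 0.1, 104.0]
force: [-0.2, -0.1, 0.2]
gripper_width: 91.2
time_s: 5.15
ee_pos: [510.8, -318.5, 30.7]
ee_rot: [179.9, 0.1, 104.0]
force: [-1.0, -0.7, 0.9]
gripper_width: 61.7
time_s: 5.82
ee_pos: [510.7, -318.6, 30.7]
ee_rot: [179.9, 0.1, 104.0]
force: [-2.8, -0.4, 2.9]
gripper_width: 53.9
```

```bash
python3 -m jog '0 0 0 0 0 0;0 0 0 0 0 0;0 0 0 0 0 0;0 0 0 0 0 0;0 0 0 0 0 0' 1; python3 -m jog '0 0 -0.08 0 0 0;0 0 -0.1 0 0 -1;0 0 -0.1 0 0 -1;0 0 -0.1 0 0 -1;0 0 -0.1 0 0 -1;0 0 -0.1 0 0 -1;0 0 -0.1 0 0 -1;0 0 -0.1 0 0 -1;0 0 -0.1 0 0 -1;0 0 -0.1 0 0 -1;0 0 -0.1 0 0 -1;0 0 -0.1 0 0 -1;0 0 -0.1 0 0 -1;0 0 -0.1 0 0 -1;0 0 -0.1 0 0 -1;0 0 -0.1 0 0 -1'; python3 -c "
from h import *
to(510.5,-319,30,14)"
```

```text
time_s: 6.23
ee_pos: [510.8, -318.5, 30.6]
ee_rot: [179.9, 0.1, 104.0]
force: [0.7, 0.5, -0.3]
gripper_width: 84.4
time_s: 7.57
ee_pos: [510.8, -318.4, 80.6]
ee_rot: [-179.9, 0.1, -166.1]
force: [-0.4, -0.1, 0.1]
gripper_width: 91.4
row [ 0.0009 -0.0009  0.1011] [1.1000e-03 1.4000e-03 1.9989e+00] rows>= 25.1
```

The turn went the other way, which gives the same grasp after a half turn, so I continue.

```bash
python3 -m jog '0.001 -0.001 0.06 0 0 0;0.001 -0.001 0.101 0 0 0;0.001 -0.001 0.101 0 0 0' 0.5; python3 -m jog '0 0 0 0 0 0;0 0 0 0 0 0;0 0 0 0 0 0;0 0 0 0 0 0;0 0 0 0 0 0;0 0 0 0 0 0;0 0 0 0 0 0;0 0 0 0 0 0' 0.1 8;  python3 -m jog '0 0 0 0 0 0;0 0 0 0 0 0;0 0 0 0 0 0;0 0 0 0 0 0;0 0 0 0 0 0' 1; python3 -m jog '0 0 -0.08 0 0 0;0 0 -0.1 0 0 1;0 0 -0.1 0 0 1;0 0 -0.1 0 0 1;0 0 -0.1 0 0 1;0 0 -0.1 0 0 1;0 0 -0.1 0 0 1;0 0 -0.1 0 0 1;0 0 -0.1 0 0 1;0 0 -0.1 0 0 1;0 0 -0.1 0 0 1;0 0 -0.1 0 0 1;0 0 -0.1 0 0 1;0 0 -0.1 0 0 1;0 0 -0.1 0 0 1;0 0 -0.1 0 0 1' 0.6;  python3 -c "
from h import *
to(510.5,-319,30,104)"
```

```text
time_s: 7.82
ee_pos: [507.9, -317.4, 26.3]
ee_rot: [179.7, -0.3, -166.2]
force: [-0.6, 0.6, -0.2]
gripper_width: 74.1
time_s: 8.48
ee_pos: [508.5, -317.7, 27.4]
ee_rot: [179.8, -0.2, -166.2]
force: [-0.7, -0.5, 6.1]
gripper_width: 54.2
time_s: 8.9
ee_pos: [508.3, -317.6, 27.1]
ee_rot: [179.8, -0.2, -166.2]
force: [-0.1, 0.1, -0.5]
gripper_width: 84.5
time_s: 10.23
ee_pos: [508.4, -317.7, 76.9]
ee_rot: [-179.8, -0.2, 103.9]
force: [0.1, 0.7, -0.0]
gripper_width: 73.0
row [-0.0039  0.0037  0.0939] [-0.0023 -0.0025 -0.001 ] rows>= 1.1
```

```bash
python3 -m jog '-0.004 0.004 0.06 0 0 0;-0.004 0.004 0.093 0 0 0;-0.004 0.004 0.093 0 0 0'; python3 -m jog '0 0 0 0 0 0;0 0 0 0 0 0;0 0 0 0 0 0;0 0 0 0 0 0;0 0 0 0 0 0;0 0 0 0 0 0;0 0 0 0 0 0;0 0 0 0 0 0' 0.1 8;  python3 -m jog '0 0 0 0 0 0;0 0 0 0 0 0;0 0 0 0 0 0;0 0 0 0 0 0;0 0 0 0 0 0' 1; python3 -m jog '0 0 -0.08 0 0 0;0 0 -0.16 0 0 0;-0.06 0 -0.2 0 0 0;-0.12 0 -0.2 0 0 0;-0.12 0 -0.2 0 0 0;-0.12 0 -0.2 0 0 0';python3 - <<'E'
from h import *
c=calibration("wrist"); f=save("wrist","c.png"); import pickle; pickle.dump((c,f),open("c.pkl","wb"))
d=tip_of("plate_3","wrist"); print(d[:2],ray("wrist",d[0]["location"],26,c))
u,v=np.int32(proj("wrist",[510,-318,25],c)[0]); print(u,v)
g=f[max(v-75,0):v+75,u-80:u+80,::-1]; cv2.imwrite("pics/c_crop.png",cv2.resize(g,None,fx=4,fy=4,interpolation=cv2.INTER_CUBIC))
E
```

```text
time_s: 10.48
ee_pos: [508.4, -317.6, 27.1]
ee_rot: [-179.5, -0.5, 104.0]
force: [-0.8, 0.2, 0.3]
gripper_width: 72.8
time_s: 11.15
ee_pos: [509.0, -318.0, 28.1]
ee_rot: [-179.6, -0.4, 104.0]
force: [0.1, 1.2, 5.8]
gripper_width: 54.0
time_s: 11.57
ee_pos: [508.8, -317.8, 27.8]
ee_rot: [-179.6, -0.5, 104.0]
force: [0.1, 0.4, 0.2]
gripper_width: 84.2
time_s: 12.07
ee_pos: [524.1, -377.5, 127.0]
ee_rot: [-179.6, -0.5, 103.9]
force: [-0.9, -1.1, -0.3]
gripper_width: 91.1
[{'location': [323.7, 135.5], 'confidence': 0.75}, {'location': [234.9, 223.6], 'confidence': 0.56}] [ 511.10063971 -317.95331112   26.        ]
322 135
```

View pics/c_crop.png

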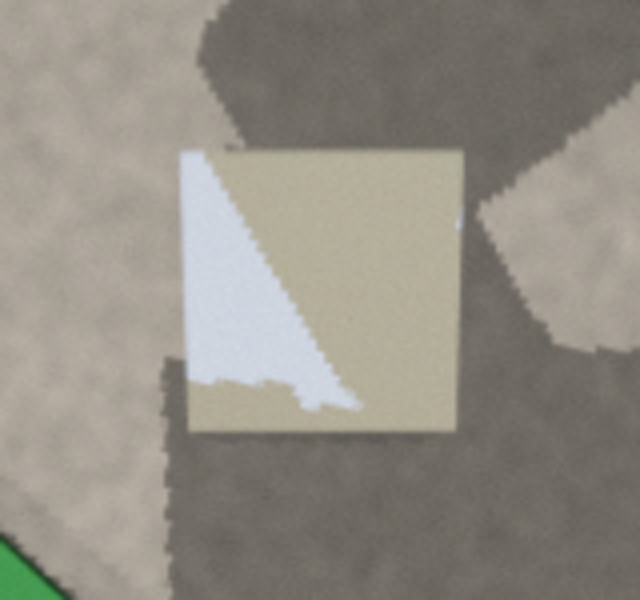

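The stack now shows as one clean square at crop (180–463,150–432) with no lower edges sticking out. Next, the tongs.

```bash
python3 -c "
from h import *
import pickle; c,f=pickle.load(open('c.pkl','rb'))
L=[ray('wrist',[322-80+a/4,135-75+b/4],30,c)[:2] for a,b in [(180,151),(463,151),(457,432),(188,432)]]; print(L,np.mean(L,0))
to(470,100,240,150);to(470,320,230,185)"
```

```text
[array([ 476.92460939, -296.80173374]), array([ 529.29743352, -283.78820766]), array([ 542.83769443, -336.34931517]), array([ 490.07178491, -349.56321981])] [ 509.78288056 -316.62561909]
row [ 0.9513  0.1244 -0.2186] [-0.0029 -0.0089 -0.5111] rows>= 11.8
row [ 1.378   0.2311 -0.195 ] [-1.0e-04 -9.9e-03 -9.0e-01] rows>= 16.9
```

```bash
python3 -m jog '0 0 -0.08 0 0 0;0.1 0 -0.16 0 0 0;0.951 0.124 -0.219 0 -0.009 -0.51;0.951 0.124 -0.219 0 -0.009 -0.51;0.951 0.124 -0.219 0 -0.009 -0.51;0.951 0.124 -0.219 0 -0.009 -0.51;0.951 0.124 -0.219 0 -0.009 -0.51;0.951 0.124 -0.219 0 -0.009 -0.51;0.951 0.124 -0.219 0 -0.009 -0.51;0.951 0.124 -0.219 0 -0.009 -0.51;0.951 0.124 -0.219 0 -0.009 -0.51;0.951 0.124 -0.219 0 -0.009 -0.51;0.951 0.124 -0.219 0 -0.009 -0.51;0.951 0.124 -0.219 0 -0.009 -0.51';python3 -c "
from h import *
to(470,320,230,185)"
```

```text
time_s: 13.33
ee_pos: [468.0, 105.2, 240.2]
ee_rot: [-179.9, -0.2, 150.3]
force: [0.0, -0.3, 0.9]
gripper_width: 91.2
row [0.2094 0.375  0.0205] [-0.0005 -0.0027 -0.3857] rows>= 5.2
```

```bash
cat > look.py <<'E'
from h import *
import pickle,sys
n=sys.argv[1]; c=calibration("wrist"); f=save("wrist",n+".png"); pickle.dump((c,f),open(n+".pkl","wb"))
for a in sys.argv[2:]:
    q,z=a.split(":"); print(q,[(np.round(d["location"]),round(d["confidence"],2),np.round(ray("wrist",d["location"],float(z),c)[:2],1)) for d in tip_of(q,"wrist")[:3]])
E
python3 look.py tray magenta:4 cyan:4 tray:0
python3 -m jog '0.209 0.375 0.02 0 -0.003 -0.385;0.209 0.375 0.02 0 -0.003 -0.385;0.209 0.375 0.02 0 -0.003 -0.385;0.209 0.375 0.02 0 -0.003 -0.385;0.209 0.375 0.02 0 -0.003 -0.385;0.209 0.375 0.02 0 -0.003 -0.385;0.209 0.375 0.02 0 -0.003 -0.385'
python3 look.py tongs tongs_grip:27 jaw_fixed:27 jaw_moving:27 tongs_rest:0 tongs:16
```

```text
magenta [(array([381., 331.]), 0.91, array([722.1,  64.4])), (array([360., 254.]), 0.64, array([592.5,  97. ]))]
cyan [(array([303., 271.]), 0.58, array([575.8,  14.7]))]
tray [(array([306., 272.]), 0.68, array([582.1,  16.5]))]
time_s: 14.12
ee_pos: [472.8, 314.5, 227.6]
ee_rot: [-179.7, -0.1, -175.4]
force: [0.4, -0.3, -0.8]
gripper_width: 91.3
tongs_grip []
jaw_fixed [(array([321., 264.]), 0.74, array([582.4, 322.7]))]
jaw_moving [(array([366., 267.]), 0.78, array([581.8, 380.7]))]
tongs_rest [(array([340., 176.]), 0.62, array([472.5, 337.9]))]
tongs []
```

View pics/tongs.png

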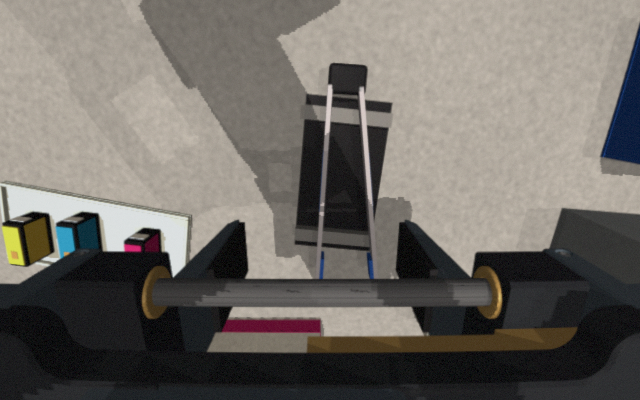

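View pics/tray.png

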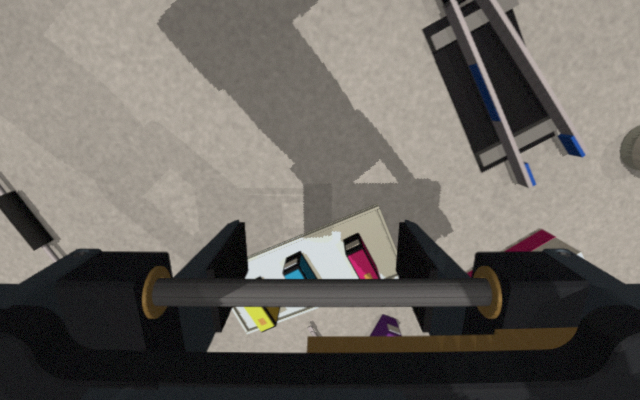

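The tongs lie with the hinge at (348,77) and the arms running down to the blue jaws at (321,265) and (371,267). Magenta shows in the tray at (360,250) in tray.png; the purple one is outside at (385,327). Now I measure the arm lines.

```bash
python3 - <<'E'
from h import *
import pickle; c,f=pickle.load(open("tongs.pkl","rb"))
g=f.astype(int).sum(2)
F=[];M=[]
for r in range(125,230,6):
    row=g[r,305:390]; b=np.where(row>280)[0]+305
    s=np.split(b,np.where(np.diff(b)>2)[0]+1); s=[(x[0],x[-1]) for x in s]; print(r,s)
E
```

```text
125 [(np.int64(325), np.int64(330)), (np.int64(361), np.int64(389))]
131 [(np.int64(324), np.int64(329)), (np.int64(362), np.int64(367)), (np.int64(388), np.int64(389))]
137 [(np.int64(325), np.int64(328)), (np.int64(362), np.int64(367)), (np.int64(387), np.int64(389))]
143 [(np.int64(324), np.int64(328)), (np.int64(363), np.int64(368)), (np.int64(386), np.int64(389))]
149 [(np.int64(324), np.int64(327)), (np.int64(363), np.int64(368)), (np.int64(385), np.int64(389))]
155 [(np.int64(323), np.int64(327)), (np.int64(364), np.int64(368)), (np.int64(384), np.int64(389))]
161 [(np.int64(323), np.int64(326)), (np.int64(364), np.int64(369)), (np.int64(383), np.int64(389))]
167 [(np.int64(323), np.int64(326)), (np.int64(365), np.int64(369)), (np.int64(382), np.int64(389))]
173 [(np.int64(322), np.int64(325)), (np.int64(365), np.int64(370)), (np.int64(381), np.int64(389))]
179 [(np.int64(322), np.int64(325)), (np.int64(366), np.int64(370)), (np.int64(381), np.int64(389))]
185 [(np.int64(321), np.int64(325)), (np.int64(366), np.int64(371)), (np.int64(380), np.int64(389))]
191 [(np.int64(321), np.int64(324)), (np.int64(367), np.int64(371)), (np.int64(379), np.int64(389))]
197 [(np.int64(321), np.int64(324)), (np.int64(367), np.int64(372)), (np.int64(378), np.int64(389))]
203 [(np.int64(320), np.int64(324)), (np.int64(368), np.int64(372)), (np.int64(377), np.int64(389))]
209 [(np.int64(320), np.int64(323)), (np.int64(369), np.int64(372)), (np.int64(376), np.int64(389))]
215 [(np.int64(320), np.int64(323)), (np.int64(369), np.int64(372)), (np.int64(375), np.int64(389))]
221 [(np.int64(319), np.int64(322)), (np.int64(370), np.int64(389))]
227 [(np.int64(319), np.int64(322)), (np.int64(370), np.int64(389))]
```

```bash
python3 - <<'E'
from h import *
import pickle; c,f=pickle.load(open("tongs.pkl","rb"))
W=lambda p,z:ray("wrist",p,z,c)[:2]
a,b=W([327,131],38),W([321,227],38); d=b-a; print("fixed outer-ish",a,b,"yaw",np.degrees(np.arctan2(d[1],d[0])))
ex=d/np.linalg.norm(d); ey=np.array([-ex[1],ex[0]])
m1,m2=W([368,131],38),W([373,209],38); d=m2-m1; print("moving outer yaw",np.degrees(np.arctan2(d[1],d[0])))
l,r=W([329.5,64],38),W([366,66],38); print("hinge end",l,r)
o0=W([324.5-0.5,131],38),W([318.5,227],38)
for n,p in [("fixo",o0[0]),("fixo2",o0[1]),("mov1",m1),("mov2",m2),("hl",l),("hr",r),("rest net",W([340,176],0)),("restTL",W([307,95],3)),("restBL",W([295,245],3)),("restTR",W([392,103],3)),("jf",W([321,264],27)),("jm",W([366,267],27))]:
    print(n,np.round(p,1),"along/across",np.round([(p-o0[0])@ex,(p-o0[0])@ey],1))
E
```

```text
fixed outer-ish [416.74391394 316.20118074] [527.68708165 318.68533849] yaw 1.2827105777627927
moving outer yaw 10.770889566431112
hinge end [349.50080099 312.98321584] [348.30303551 350.30266368]
fixo [417. 313.] along/across [0. 0.]
fixo2 [527.9 315.8] along/across [111.    0.3]
mov1 [413.1 360.2] along/across [-2.9 47.3]
mov2 [500.5 376.8] along/across [84.9 61.9]
hl [349.5 313. ] along/across [-67.5   1.5]
hr [348.3 350.3] along/across [-67.9  38.8]
rest net [473.  337.8] along/across [56.5 23.6]
restTL [380.5 290.4] along/across [-37.  -21.8]
restBL [570.  287.4] along/across [152.4 -29. ]
restTR [381.1 389.4] along/across [-34.2  77.2]
jf [582.1 323. ] along/across [165.3   6.3]
jm [581.7 380.2] along/across [166.1  63.5]
```

```bash
python3 -c "
from h import *
to(473.7,342.3,100,-178.7);to(473.7,342.3,31,-178.7)"
```

```text
row [-0.0064  0.0614  0.2579] [-0.0031 -0.0004  0.0346] rows>= 3.2
row [-0.0065  0.0621  0.3959] [-0.0031 -0.0004  0.0346] rows>= 4.8
```

```bash
python3 -m jog '-0.0065 0.062 0.08 -0.003 0 0.0345;-0.0065 0.062 0.16 -0.003 0 0.0345;-0.0065 0.062 0.24 -0.003 0 0.0345;-0.0065 0.062 0.3 -0.003 0 0.0345;-0.0065 0.062 0.36 -0.003 0 0.0345;-0.0065 0.062 0.396 -0.003 0 0.0345;-0.0065 0.062 0.396 -0.003 0 0.0345;-0.0065 0.062 0.396 -0.003 0 0.0345'; python3 -m jog '0 0 0 0 0 0;0 0 0 0 0 0;0 0 0 0 0 0;0 0 0 0 0 0;0 0 0 0 0 0;0 0 0 0 0 0;0 0 0 0 0 0;0 0 0 0 0 0;0 0 0 0 0 0' 0.12 12
```

```text
time_s: 15.08
ee_pos: [473.9, 341.3, 30.9]
ee_rot: [-179.9, -0.1, -178.8]
force: [0.3, 0.6, 0.7]
gripper_width: 91.3
time_s: 15.83
ee_pos: [474.4, 341.7, 31.7]
ee_rot: [-180.0, -0.0, -178.7]
force: [0.8, -0.5, 5.9]
gripper_width: 51.2
```

```bash
python3 -m jog '0 0 -0.02 0 0 0;0 0 -0.06 0 0 0;0 0 -0.12 0 0 0;0 0 -0.18 0 0 0;0 0 -0.24 0 0 0;0 0 -0.3 0 0 0;0 0 -0.34 0 0 0;0 0 -0.34 0 0 0;0 0 -0.34 0 0 0'
python3 look.py lift tongs_grip:195 jaw_fixed:195 jaw_moving:195
python3 - <<'E'
from h import *
to(450,120,200,180)
g=grab_frame("side"); cv2.imwrite("pics/side2.png",cv2.resize(g[90:290,190:440,::-1],None,fx=3,fy=3,interpolation=cv2.INTER_CUBIC))
E
```

```text
time_s: 16.58
ee_pos: [474.4, 341.8, 202.5]
ee_rot: [180.0, 0.1, -178.7]
force: [-0.6, -0.3, -0.8]
gripper_width: 50.7
tongs_grip []
jaw_fixed []
jaw_moving []
row [ 0.0566 -0.4411  0.0006] [-0.0016 -0.0023  0.0139] rows>= 5.3
```

View pics/side2.png

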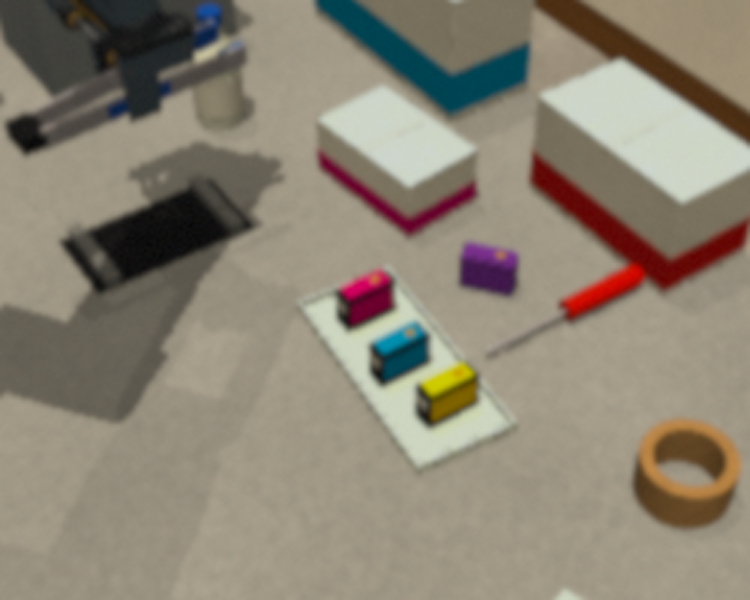

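The tongs are lifted clear and level. The enlarged crop confirms magenta as the tray's cartridge nearest the tongs, at (365,298), with the purple one outside at (488,268). I move where the wrist camera can see it from close by.

```bash
python3 -m jog '0 -0.06 0 0 0 0;-0.04 -0.12 0 0 0 0;-0.08 -0.18 0 0 0 0;-0.12 -0.24 0 0 0 0;-0.16 -0.3 0 0 0 0;-0.18 -0.34 0 0 0 0;-0.18 -0.34 0 0 0 0;-0.18 -0.34 0 0 0 0'
python3 look.py mag magenta:4 cyan:4 yellow:4 tray:0 jaw_fixed:200 jaw_moving:200
```

```text
time_s: 17.5
ee_pos: [567.3, 172.1, 198.6]
ee_rot: [-179.9, -0.3, -178.9]
force: [-0.4, 0.4, -1.2]
gripper_width: 51.2
magenta [(array([256., 200.]), 0.72, array([591.8,  96.8]))]
cyan [(array([186., 184.]), 0.57, array([573.3,  17.4]))]
yellow [(array([127., 190.]), 0.63, array([581.9, -54. ]))]
tray [(array([190., 191.]), 0.91, array([582.8,  19. ]))]
jaw_fixed []
jaw_moving [(array([255., 198.]), 0.46, array([531.3, 139.4]))]
```

View pics/mag.png

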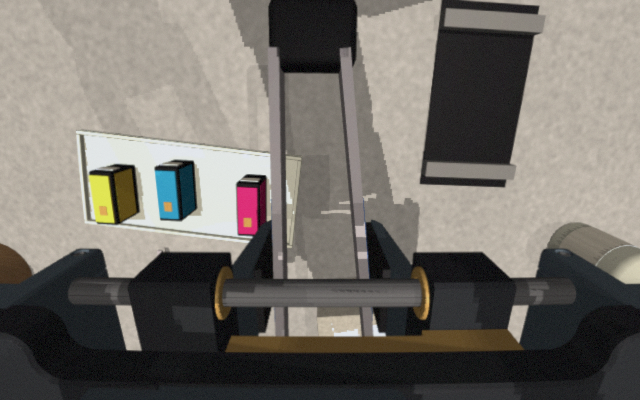

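```bash
python3 - <<'E'
from h import *
import pickle; from scipy.optimize import minimize
c,f=pickle.load(open("mag.pkl","rb"))
hsv=cv2.cvtColor(f,cv2.COLOR_RGB2HSV).astype(int); x0,y0,x1,y1=228,165,272,246
m=np.zeros(f.shape[:2],np.uint8); r=hsv[y0:y1,x0:x1]
m[y0:y1,x0:x1]=((r[...,1]>110)|(r[...,2]<70))
m[:, 269:]=0
S=8
big=cv2.resize(m[y0:y1,x0:x1],None,fx=S,fy=S,interpolation=cv2.INTER_LINEAR)
def poly(p):
    a=np.radians(p[2]); Rm=np.array([[np.cos(a),-np.sin(a)],[np.sin(a),np.cos(a)]])
    P=[np.r_[Rm@[sx*29,sy*12]+p[:2],z] for z in (4,50) for sx,sy in ((-1,-1),(1,-1),(1,1),(-1,1))]
    return proj("wrist",P,c)
def cost(p):
    q=poly(p); h=cv2.convexHull(((q-[x0,y0]+.5)*S).astype(np.float32))
    t=np.zeros_like(big); cv2.fillConvexPoly(t,h.astype(np.int32),1)
    return 1-(t&big).sum()/(t|big).sum()
best=min((minimize(cost,[591,97,y],method="Nelder-Mead",options=dict(initial_simplex=[[591,97,y],[596,97,y],[591,102,y],[591,97,y+4]])) for y in (-8,-2,4,10)),key=lambda r:r.fun)
print(best.x,best.fun)
g=cv2.resize(f[y0-5:y1+5,x0-20:x1+20,::-1],None,fx=6,fy=6,interpolation=cv2.INTER_CUBIC)
q=(poly(best.x)-[x0-20,y0-5]+.5)*6
for i in range(4):
    for a,b in ((i,(i+1)%4),(i+4,(i+1)%4+4),(i,i+4)): cv2.line(g,tuple(int(v) for v in q[a]),tuple(int(v) for v in q[b]),(0,255,0),1)
cv2.imwrite("pics/fit.png",g)
W=lambda p,z:ray("wrist",p,z,c)[:2]
a,b,d,e=W([78,131],12),W([301,158],12),W([87,222],12),W([292,245],12)
for u,v in((a,b),(d,e)): w=v-u; print("tray y edge",np.linalg.norm(w),np.degrees(np.arctan2(w[1],w[0]))-90)
E
```

```text
[598.56794844  98.65027887   4.32184903] 0.20716804909045794
tray y edge 245.82038547601437 -6.039562697496493
tray y edge 245.317571771423 -5.501198077953958
```

View pics/fit.png

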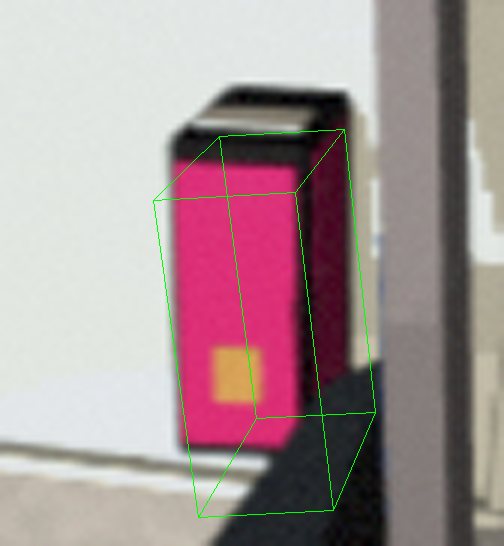

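The automatic fit was thrown off by the finger at the lower right, so I read the corners from this crop instead. The top face is at (174,140), (313,141) and (180,449); the floor edge is at (350,92).

```bash
python3 - <<'E'
from h import *
import pickle
c,f=pickle.load(open("mag.pkl","rb"))
W=lambda x,y,z:ray("wrist",[x/6+208-.5,y/6+160-.5],z,c)[:2]
tl,tr,bl=W(173,140,50),W(313,141,50),W(180,450,50); br=W(300,450,50)
for u,v in((tl,tr),(tl,bl),(bl,br)): w=v-u; print(np.linalg.norm(w),np.degrees(np.arctan2(w[1],w[0])))
print("centre top",(tr+bl)/2, tl,tr,bl,br)
a,b=W(350,95,4),W(351,360,4); w=b-a; print("floor edge",a,b,np.degrees(np.arctan2(w[1],w[0])))
# label-of inner magenta right edge
p,q=W(297,165,50),W(297,440,50);print(p,q)
s=state(); print(s["ee_pos"],s["ee_rot"])
E
```

```text
23.27204283232546 90.6860934957294
55.53622713664789 -2.086391595516872
20.988206361850697 91.2977387507898
centre top [587.75063533  98.95099107] [560.14026337  88.32673971] [559.86159684 111.59711406] [615.63967381  86.30486807] [615.16433548 107.28769104]
floor edge [561.98999043 109.66320807] [615.46432751 108.21642682] -1.549794650293413
[564.01250316 108.78469244] [613.29770879 106.84030057]
[566.87764819 174.12023062 199.91638216] [-179.88081317   -0.19092077 -178.66496809]
```

```bash
python3 - <<'E'
from h import *
import pickle
c,f=pickle.load(open("mag.pkl","rb"))
s=state(); p=np.array(s["ee_pos"])
g=f.astype(int); P=[]
for r in range(80,215,10):
    row=g[r,255:300].sum(1); d=np.diff(row); print(r,[255+i for i in np.where(abs(d)>60)[0]],end=" ")
print()
for u,v in ((271,80),(274,210),(269,0),(356,0),(270,72),(355,72)):
    w=ray("wrist",[u,v],p[2]-3+11,c)[:2]-p[:2]; print(u,v,np.round(w,1))
E
```

```text
80 [np.int64(261), np.int64(262), np.int64(278), np.int64(279)] 90 [np.int64(263), np.int64(278), np.int64(279), np.int64(284)] 100 [np.int64(267), np.int64(278), np.int64(279), np.int64(284)] 110 [np.int64(278), np.int64(279), np.int64(284)] 120 [np.int64(279), np.int64(284)] 130 [np.int64(279), np.int64(280), np.int64(284)] 140 [np.int64(279), np.int64(280), np.int64(285)] 150 [np.int64(279), np.int64(280), np.int64(284), np.int64(285)] 160 [np.int64(269), np.int64(270), np.int64(279), np.int64(280), np.int64(284), np.int64(285)] 170 [np.int64(269), np.int64(270), np.int64(280), np.int64(284), np.int64(285)] 180 [np.int64(257), np.int64(258), np.int64(259), np.int64(265), np.int64(266), np.int64(267), np.int64(268), np.int64(270), np.int64(280), np.int64(281), np.int64(284), np.int64(285), np.int64(298)] 190 [np.int64(256), np.int64(257), np.int64(259), np.int64(265), np.int64(266), np.int64(269), np.int64(270), np.int64(271), np.int64(280), np.int64(281), np.int64(284), np.int64(285), np.int64(286), np.int64(287), np.int64(288), np.int64(297)] 200 [np.int64(256), np.int64(257), np.int64(259), np.int64(265), np.int64(266), np.int64(270), np.int64(280), np.int64(281), np.int64(284), np.int64(285), np.int64(286), np.int64(291), np.int64(292), np.int64(296)] 210 [np.int64(255), np.int64(256), np.int64(257), np.int64(259), np.int64(265), np.int64(266), np.int64(270), np.int64(280), np.int64(281), np.int64(285), np.int64(286), np.int64(295)] 
271 80 [-91.  -24.3]
274 210 [-32.4 -24.2]
269 0 [-121.7  -24.5]
356 0 [-122.4   10.6]
270 72 [-94.2 -24.6]
355 72 [-94.9  11.5]
```

```bash
python3 -c "
from h import *
to(478.5,99.7,130,178.2)"
```

```text
row [ 0.1797 -0.1444  0.1407] [-0.0014 -0.0021  0.0348] rows>= 3.2
```

```bash
python3 -m jog '0.05 -0.04 0 0 0 0.01;0.1 -0.08 0 0 0 0.02;0.15 -0.12 0.03 0 0 0.03;0.18 -0.144 0.08 -0.001 -0.002 0.035;0.18 -0.144 0.12 -0.001 -0.002 0.035;0.18 -0.144 0.14 -0.001 -0.002 0.035;0.18 -0.144 0.14 -0.001 -0.002 0.035;0.18 -0.144 0.14 -0.001 -0.002 0.035;0.18 -0.144 0.14 -0.001 -0.002 0.035;0.18 -0.144 0.14 -0.001 -0.002 0.035'
python3 - <<'E'
from h import *
to(478.5,99.7,37,178.2)
out=[]
for n in ("scene","side"):
    f=grab_frame(n); u,v=np.int32(proj(n,[570,95,60])[0]); print(n,u,v)
    out.append(cv2.resize(f[v-50:v+50,u-66:u+66,::-1],(400,300),interpolation=cv2.INTER_CUBIC))
cv2.imwrite("pics/above.png",np.hstack(out))
E
```

```text
time_s: 18.68
ee_pos: [479.7, 100.5, 131.4]
ee_rot: [-180.0, 0.1, 178.2]
force: [0.1, 0.5, -1.9]
gripper_width: 50.9
row [ 0.0028 -0.0017  0.1889] [-0.      0.0015  0.0003] rows>= 2.3
scene 341 217
side 306 184
```

View pics/above.png

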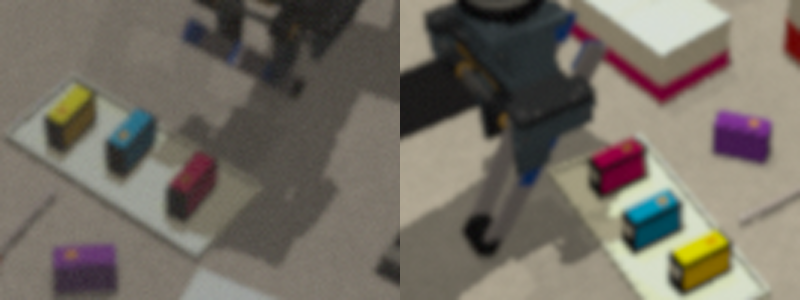

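```bash
python3 - <<'E'
from h import *
for n in ("scene","side"):
    c=calibration(n); print(n,np.round(proj(n,[[355,105,126],[600,80,126],[600,130,126],[480,100,126]],c)))
    for q in ("jaw_fixed","jaw_moving","tongs_grip"): pass
    r=spot_in("tongs",n) if not grab_frame(n) is None else 0; print([(np.round(d["rect"]),d["confidence"]) for d in r[:2]])
    for q in ("jaw_fixed","jaw_moving","tongs_grip"): print(q,[(d["location"],d["confidence"]) for d in tip_of(q,n)[:2]])
f=save("scene","sc3.png",(280,110,440,270),4); f=save("wrist","w3.png")
cv2.imwrite("pics/both3.png",np.hstack([cv2.resize(cv2.imread("pics/sc3.png"),(320,320)),cv2.resize(cv2.imread("pics/w3.png")[0:320],(480,240)).repeat(1,0) if 0 else cv2.copyMakeBorder(cv2.resize(cv2.imread("pics/w3.png"),(480,300)),0,20,0,0,cv2.BORDER_CONSTANT)]))
E
```

```text
scene [[381. 160.]
 [332. 207.]
 [348. 214.]
 [360. 183.]]
[(array([335., 171., 371., 207.]), 0.61)]
jaw_fixed []
jaw_moving [([318.7, 223.1], 0.61), ([354.2, 182.0], 0.52)]
tongs_grip [([354.6, 189.8], 0.97)]
side [[238. 197.]
 [318. 167.]
 [308. 158.]
 [278. 180.]]
[(array([262., 142., 309., 222.]), 0.87)]
jaw_fixed [([301.3, 152.0], 0.64)]
jaw_moving [([309.8, 195.1], 0.67), ([291.2, 144.5], 0.54)]
tongs_grip [([280.6, 178.9], 0.63)]
```

View pics/both3.png

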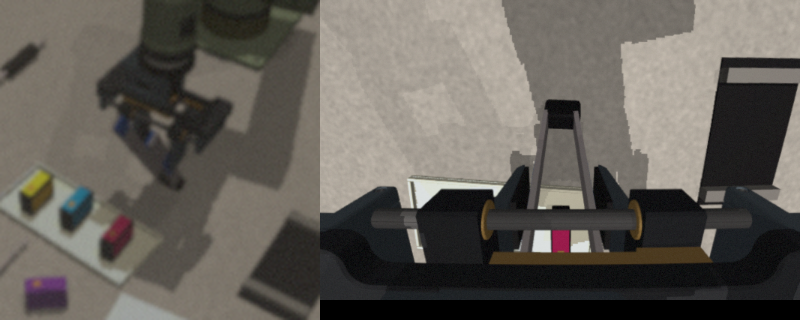

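The last move was too brisk: the tongs swung in the light grip, so the hinge is down and the jaws are up. In the wrist view the hinge block is at about (323,150), where it was at rows 0–72. To mend it I back off to free bench and lean the tool about 8.5°. Then I lower slowly so the bench turns the hinge back up. Magenta is not touched.

```bash
python3 -m jog '0.005 0 0 0 0 0;0.015 0 0 0 0 0;0.03 0 0 0 -0.01 0;0.05 0 0 0 -0.02 0;0.07 0 0 0 -0.03 0;0.09 0 0 0 -0.04 0;0.11 0 0 0 -0.05 0;0.13 0 0 0 -0.06 0;0.15 0 0 0 -0.07 0;0.165 0 0 0 -0.08 0;0.178 0 0 0 -0.09 0;0.187 0 0 0 -0.095 0;0.19 0 0 0 -0.095 0;0.19 0 0 0 -0.095 0'
python3 -c "
from h import *
s=state();A=R.from_euler('xyz',s['ee_rot'],degrees=True);p=np.array(s['ee_pos'])
print(A.inv().apply(np.array([p[0],p[1],60])-p)/500, A.inv().apply(np.array([p[0],p[1],33])-p)/500)"
```

```text
time_s: 20.55
ee_pos: [384.0, 103.1, 130.7]
ee_rot: [-180.0, 8.7, 178.2]
force: [-0.2, -0.3, -0.5]
gripper_width: 51.2
[2.13132877e-02 2.87865355e-05 1.39788525e-01] [2.94525030e-02 3.97796688e-05 1.93171604e-01]
```

```bash
python3 -m jog '0.0015 0 0.01 0 0 0;0.0037 0 0.025 0 0 0;0.0061 0 0.04 0 0 0;0.0084 0 0.055 0 0 0;0.0107 0 0.07 0 0 0;0.013 0 0.085 0 0 0;0.0152 0 0.1 0 0 0;0.0175 0 0.115 0 0 0;0.0198 0 0.13 0 0 0;0.0221 0 0.145 0 0 0;0.0243 0 0.16 0 0 0;0.0264 0 0.173 0 0 0;0.028 0 0.184 0 0 0;0.0295 0 0.193 0 0 0;0.0295 0 0.193 0 0 0;0.0295 0 0.193 0 0 0'
python3 - <<'E'
from h import *
import pickle; c=calibration("wrist"); f=save("wrist","press.png"); pickle.dump((c,f),open("press.pkl","wb"))
# tool-frame consistent: compare image with mag.png arm edges
h=pickle.load(open("mag.pkl","rb"))[1].astype(int).sum(2); g=f.astype(int).sum(2)
for r in (10,40,60,72,90,130,170):
    for n,k in (("mag",h),("now",g)):
        row=k[r,220:420]; d=np.diff(row); print(r,n,[220+int(i) for i in np.where(abs(d)>70)[0]])
print([220,"hinge dark rows now",np.where(g[:200,313]<100)[0][[0,-1]] if (g[:200,313]<100).any() else None, np.where(h[:200,313]<100)[0][[0,-1]]])
E
```

```text
time_s: 21.88
ee_pos: [384.1, 103.1, 33.6]
ee_rot: [180.0, 8.8, 178.2]
force: [0.4, 1.2, 0.9]
gripper_width: 51.1
10 mag [233, 267, 268, 356, 357, 390]
10 now [278]
40 mag [241, 268, 269, 355, 356]
40 now []
60 mag [255, 278, 279, 339, 340, 351, 352, 354, 355, 362]
60 now []
72 mag [259, 260, 278, 279, 338, 340, 341, 365]
72 now []
90 mag [278, 279, 339, 342, 368]
90 now []
130 mag [279, 280, 284, 343, 346, 373]
130 now [233]
170 mag [269, 270, 280, 284, 285, 299, 346, 349, 386]
170 now [249]
[220, 'hinge dark rows now', None, array([ 0, 71])]
```

```bash
python3 - <<'E'
from h import *
for n in ("scene","side","wrist"):
    f=grab_frame(n); cv2.imwrite(f"pics/p_{n}.png",f[...,::-1])
    print(n,"TCP px",np.round(proj(n,[384,103,28])[0]))
    print([(np.round(d["rect"]),round(d["confidence"],2)) for d in spot_in("tongs",n)[:3]])
    for q in ("jaw_fixed","jaw_moving","tongs_grip","tongs"): print(q,[(np.round(d["location"]),round(d["confidence"],2)) for d in tip_of(q,n)[:3]])
E
cat > txt.py <<'E'
import cv2,sys,numpy as np
f=cv2.imread(sys.argv[1]); l,t,r,b=map(int,sys.argv[2:6]); st=int(sys.argv[6])
h=cv2.cvtColor(f,cv2.COLOR_BGR2HSV).astype(int)
for y in range(t,b,st):
    s=""
    for x in range(l,r,max(1,st//1)):
        H,S,V=h[y,x]
        s+= "B" if S>110 and 100<H<128 and V>50 else "M" if S>120 and (H>155) else "#" if V<45 else "+" if V<85 else "-" if V<130 else "."
    print(y,s)
E
python3 txt.py pics/p_side.png 200 130 330 240 2
```

```text
scene TCP px [374. 187.]
[(array([336., 198., 383., 246.]), 0.94)]
jaw_fixed [(array([336., 242.]), 0.56), (array([454., 312.]), 0.47)]
jaw_moving [(array([350., 257.]), 0.44)]
tongs_grip [(array([358., 223.]), 0.89), (array([427., 244.]), 0.72)]
tongs [(array([358., 228.]), 0.6)]
side TCP px [252. 217.]
[(array([265., 169., 329., 208.]), 0.85)]
jaw_fixed [(array([321., 176.]), 0.87)]
jaw_moving [(array([311., 170.]), 0.61), (array([378., 195.]), 0.45)]
tongs_grip [(array([287., 189.]), 0.83), (array([240., 166.]), 0.41)]
tongs [(array([288., 197.]), 0.88)]
wrist TCP px [319. 258.]
[(array([340., 269., 376., 337.]), 0.72)]
jaw_fixed []
jaw_moving []
tongs_grip []
tongs []
130 +++++++++++++++--+###++-.....-------.............................
132 +++++++++++++++-+#####++.........-...............................
134 ++++++++++++++-+#######+.........................-...............
136 +++++++++++++++########+.........................--..............
138 +++++++++++++++########+.........................---.............
140 ++++++++++++++#########+.........................-----...........
[... 2730 characters left out ...]

220 ---------------------+#######+++-----............................
222 ----------------------+#####+##+-----............................
224 ----------------------++######++-----............................
226 -----------------------++++##++------............................
228 ------------------------+++++----------..........................
230 --------------------------++------------.........................
232 ----------------------------------------.........................
234 ..-------------------------------------..........................
236 ...-----------------------.----------............................
238 ....--------------------...--------..............................
```

The nets place the tongs near side (287,190) and scene (358,223), not in the fingers at (252,217): they slipped out when they were turned. That uses up the picture budget, and the text map above was close to another look. From here I'll work only with detector and colour-fit numbers. First I check where the tongs and cartridges are.

```bash
python3 -m jog '0.02 0 -0.1 0 0.03 0;0.04 0 -0.2 0 0.06 0;0.06 0 -0.3 0 0.097 0;0.06 0 -0.39 0 0.097 0;0.06 0 -0.39 0 0.097 0;0.06 0 -0.39 0 0.097 0;0.06 0 -0.39 0 0.097 0' 1
python3 - <<'E'
from h import *
import pickle
for n in ("scene","side","wrist"):
    c=calibration(n); f=grab_frame(n); pickle.dump((c,f),open(f"d_{n}.pkl","wb"))
    print(n,"mag expected",np.round(proj(n,[588.5,97.8,4],c)[0]))
    for q,z in (("jaw_fixed",18),("jaw_moving",18),("tongs_grip",15),("tongs",5),("magenta",4),("cyan",4),("yellow",4)): print(q,[(np.round(d["location"]),round(d["confidence"],2),np.round(ray(n,d["location"],z,c)[:2])) for d in tip_of(q,n)[:3]])
E
```

```text
time_s: 23.42
ee_pos: [325.5, 105.2, 222.7]
ee_rot: [179.9, 0.2, 178.2]
force: [0.1, -0.3, -0.1]
gripper_width: 90.9
scene mag expected [339. 234.]
jaw_fixed [(array([334., 242.]), 0.75, array([632., 107.]))]
jaw_moving [(array([350., 258.]), 0.54, array([654., 174.]))]
tongs_grip [(array([359., 224.]), 0.78, array([533., 135.]))]
tongs [(array([359., 226.]), 0.85, array([529., 134.]))]
magenta [(array([340., 235.]), 0.77, array([592., 103.])), (array([302., 263.]), 0.77, array([734.,  64.]))]
cyan [(array([318., 220.]), 0.7, array([579.,  16.]))]
yellow [(array([299., 209.]), 0.71, array([571., -59.])), (array([223., 211.]), 0.47, array([ 708., -253.]))]
side mag expected [312. 195.]
jaw_fixed [(array([320., 178.]), 0.88, array([645., 132.]))]
jaw_moving [(array([307., 171.]), 0.81, array([630., 185.]))]
tongs_grip [(array([287., 191.]), 0.71, array([530., 145.]))]
tongs [(array([289., 193.]), 0.88, array([534., 143.]))]
magenta [(array([310., 195.]), 0.74, array([585., 100.])), (array([353., 182.]), 0.74, array([729.,  67.]))]
cyan []
yellow [(array([336., 228.]), 0.67, array([571., -54.])), (array([380., 301.]), 0.24, array([ 515., -309.]))]
wrist mag expected [321. 352.]
jaw_fixed []
jaw_moving []
tongs_grip [(array([354., 325.]), 0.71, array([533., 145.]))]
tongs [(array([353., 326.]), 0.92, array([544., 144.]))]
magenta []
cyan [(array([265., 348.]), 0.88, array([579.,  16.]))]
yellow [(array([222., 348.]), 0.65, array([577., -48.]))]
```

The cartridges have not moved. The tongs lie at about (533,143), hinge toward the robot and jaws beside the magenta cartridge. I go above them with the wrist camera.

```bash
python3 -m jog '-0.08 0.014 0 0 0 0;-0.16 0.028 -0.01 0 0 0;-0.24 0.042 -0.02 0 0 0;-0.32 0.056 -0.02 0 0 0;-0.4 0.07 -0.02 0 0 0;-0.48 0.08 -0.02 0 0 0;-0.54 0.08 -0.02 0 0 0;-0.54 0.08 -0.02 0 0 0;-0.54 0.08 -0.02 0 0 0'
python3 - <<'E'
from h import *
import pickle
s=state(); print(s["ee_pos"],s["ee_rot"])
c=calibration("wrist"); f=grab_frame("wrist"); pickle.dump((c,f),open("t2.pkl","wb"))
for q,z in (("jaw_fixed",22),("jaw_moving",22),("tongs_grip",18),("tongs",8),("magenta",4),("cyan",4)): print(q,[(np.round(d["location"]),round(d["confidence"],2),np.round(ray("wrist",d["location"],z,c)[:2])) for d in tip_of(q,"wrist")[:3]])
print([(np.round(d["rect"]),d["confidence"]) for d in spot_in("tongs","wrist")[:2]])
hsv=cv2.cvtColor(f,cv2.COLOR_RGB2HSV)
blue=((hsv[...,1]>110)&(hsv[...,0]>105)&(hsv[...,0]<130)&(hsv[...,2]>50)).astype(np.uint8)
n,_,st,ce=cv2.connectedComponentsWithStats(blue)
for i in range(1,n):
    if st[i,4]>15: print("blue",st[i],np.round(ce[i],1),np.round(ray("wrist",ce[i],20,c)[:2],1))
dk=(hsv[...,2]<40).astype(np.uint8); dk[220:]=0
n,_,st,ce=cv2.connectedComponentsWithStats(dk)
for i in range(1,n):
    if st[i,4]>60: print("dark",st[i],np.round(ce[i],1),np.round(ray("wrist",ce[i],22,c)[:2],1))
E
```

```text
time_s: 25.37
ee_pos: [596.8, 136.3, 229.7]
ee_rot: [-180.0, -0.2, 178.2]
force: [-0.7, 0.2, 0.2]
gripper_width: 91.5
[596.8349383  136.27347571 229.73049502] [-1.79965906e+02 -1.76939992e-01  1.78156261e+02]
jaw_fixed [(array([306., 216.]), 0.87, array([643., 118.])), (array([223., 162.]), 0.5, array([574.,  23.]))]
jaw_moving [(array([354., 210.]), 0.59, array([638., 176.]))]
tongs_grip []
tongs []
magenta [(array([273., 266.]), 0.86, array([721.,  68.])), (array([290., 171.]), 0.61, array([591., 100.]))]
cyan [(array([224., 161.]), 0.73, array([576.,  18.]))]
[(array([294.,   1., 365., 232.]), 0.77)]
blue [298  91   2  63  92] [298.4 124.7] [534.5 113.4]
blue [349 198  11  27 175] [354.3 211. ] [640.  176.5]
blue [306 204   3  27  75] [306.9 217.6] [646.7 118. ]
dark [ 297    0   39   32 1011] [316.9  13.5] [422.2 138.3]
dark [  445     0    99   126 10460] [492.6  60.6] [472.  327.1]
dark [198 137  31  54 161] [219.  156.3] [567.1  19.2]
dark [443 137  80  10 526] [483.3 143.1] [561.  326.1]
dark [137 145  41  53 272] [161.  165.2] [575.2 -51.1]
dark [275 148  23  30  96] [289.9 156.1] [569.7 101.8]
```

```bash
python3 - <<'E'
from h import *
import pickle
c,f=pickle.load(open("t2.pkl","rb")); g=f.astype(int).sum(2)
for r in range(36,204,12):
    row=g[r,285:375]; d=np.diff(row); print(r,[(285+int(i),int(d[i])) for i in np.where(abs(d)>70)[0]])
b=np.where(f.astype(int).sum(2)[:60,316]<110)[0]; print("hinge rows",b.min(),b.max())
E
```

```text
36 [(326, -92), (332, 84), (365, 76)]
48 [(299, 73), (328, -81), (334, 73), (368, 79)]
60 [(299, 79), (330, -72), (335, 78), (371, 72)]
72 [(299, 87), (337, 123), (372, 91)]
84 [(299, 101), (339, 128)]
96 [(296, -89), (299, 147), (341, 100)]
108 [(285, -103), (296, -108), (298, 85), (299, 130), (342, 77), (343, 72)]
120 [(289, -94), (296, -83), (299, 129), (339, -77), (344, 98)]
132 [(292, -95), (296, -164), (297, -117), (299, 149), (304, 89), (326, -93), (327, 73), (330, -95), (346, 123)]
144 [(296, -226), (297, -218), (299, 98), (300, 92), (304, 108), (325, -81), (326, 87), (329, -112), (348, 108)]
156 [(292, -113), (293, -100), (299, 71), (304, 80), (324, -74), (325, 73), (328, -104), (350, 88)]
168 [(286, -71), (292, -90), (297, 71), (300, 76), (304, 107), (327, -102), (351, 83)]
180 [(293, -108), (300, 82), (304, 89), (326, -123), (353, 121)]
192 [(292, -91), (293, -140), (300, 87), (304, 94), (325, -135), (332, 84), (350, -136), (354, 73), (355, 171)]
hinge rows 0 30
```

```bash
python3 - <<'E'
from h import *
import pickle
c,f=pickle.load(open("t2.pkl","rb"))
def W(p):
    z=30
    for _ in range(5):
        w=ray("wrist",p,z,c); z=22+max(0,w[0]-408)*0.1
    return w
a,b=W([299.5,48]),W([300.3,192]); print(a,b,"yaw",np.degrees(np.arctan2(*(b-a)[1::-1])))
m,n=W([334,48]),W([355,192]); print(m,n,"mov yaw",np.degrees(np.arctan2(*(n-m)[1::-1])))
print("patch ends",W([298,91]),W([298,154]),"hinge front edge",W([316,30]))
ex=(b-a)[:2]/np.linalg.norm((b-a)[:2]); ey=np.array([-ex[1],ex[0]])
o=(W([298,91])+W([298,154]))[:2]/2; print("origin",o+28*ey, "grip at -45:",o-45*ex+(28-3.5)*ey, "widths",(m-a)[:2]@ey,(n-a)[:2]@ey)
E
```

```text
[455.54827701 118.96615246  26.75482798] [607.70948659 113.24797581  41.97094198] yaw -2.1521469948833376
[456.71337604 155.08356725  26.87133785] [609.61043531 175.06890064  42.16103614] mov yaw 7.4469709253815175
patch ends [498.7243176  115.52296794  31.07243176] [565.26327952 112.56906993  37.72632762] hinge front edge [438.46664285 136.84483305  25.04666541]
origin [533.04528869 142.02626855] grip at -45: [487.94559411 140.21863219] widths 36.135691838334374 61.848704889678594
```

```bash
python3 -c "
from h import *
to(487,140.2,29,177.85)"
```

```text
row [0.2167 0.0007 0.4055] [ 0.     -0.0003  0.004 ] rows>= 5.5
```

```bash
python3 -m jog '0.08 0 0 0 0 0.004;0.15 0 0 0 0 0.004;0.217 0.001 0.05 0 0 0.004;0.217 0.001 0.12 0 0 0.004;0.217 0.001 0.2 0 0 0.004;0.217 0.001 0.28 0 0 0.004;0.217 0.001 0.34 0 0 0.004;0.217 0.001 0.38 0 0 0.004;0.217 0.001 0.405 0 0 0.004;0.217 0.001 0.405 0 0 0.004;0.217 0.001 0.405 0 0 0.004;0.217 0.001 0.405 0 0 0.004'
python3 -m jog '0 0 0 0 0 0;0 0 0 0 0 0;0 0 0 0 0 0;0 0 0 0 0 0;0 0 0 0 0 0;0 0 0 0 0 0;0 0 0 0 0 0;0 0 0 0 0 0' -0.1 9
```

```text
time_s: 26.77
ee_pos: [487.6, 140.6, 30.3]
ee_rot: [180.0, 0.1, 177.9]
force: [0.3, -0.1, 1.1]
gripper_width: 91.1
time_s: 27.43
ee_pos: [487.7, 140.5, 30.4]
ee_rot: [180.0, 0.1, 177.9]
force: [-0.0, -1.2, 1.7]
gripper_width: 52.9
```

```bash
python3 -m jog '0 0.004 0 0 0 -0.01;0 0.008 0 0 0 -0.02;0 0.013 0 0 0 -0.03;0.005 0.017 0 0 0 -0.044;0.015 0.02 0 0 0 -0.044;0.03 0.02 0 0 0 -0.044;0.045 0.02 0 0 0 -0.044;0.06 0.02 0 0 0 -0.044;0.08 0.02 0 0 0 -0.044;0.1 0.02 0 0 0 -0.044;0.12 0.02 0 0 0 -0.044;0.14 0.02 0 0 0 -0.044;0.16 0.02 0 0 0 -0.044;0.18 0.02 0 0 0 -0.044;0.2 0.02 0 0 0 -0.044;0.215 0.02 0 0 0 -0.044;0.225 0.02 0 0 0 -0.044;0.23 0.02 0 0 0 -0.044;0.23 0.02 0 0 0 -0.044'
python3 -m jog '0 0 0 0 0 0;0 0 0 0 0 0;0 0 0 0 0 0;0 0 0 0 0 0;0 0 0 0 0 0' 1
python3 -m jog '0 0 -0.05 0 0 0;-0.04 0 -0.12 0 0 0;-0.1 0 -0.2 0 0 0;-0.16 0 -0.28 0 0 0;-0.2 0 -0.34 0 0 0;-0.24 0 -0.4 0 0 0;-0.24 0 -0.4 0 0 0;-0.24 0 -0.4 0 0 0'
cat > tg.py <<'E'
from h import *
import pickle,sys
s=state(); print(s["ee_pos"],s["ee_rot"])
c=calibration("wrist"); f=grab_frame("wrist"); pickle.dump((c,f),open("t3.pkl","wb"))
for q,z in (("jaw_fixed",11),("jaw_moving",11),("tongs_grip",11),("tongs",0),("magenta",4),("cyan",4)): print(q,[(np.round(d["location"]),round(d["confidence"],2),np.round(ray("wrist",d["location"],z,c)[:2])) for d in tip_of(q,"wrist")[:3]])
hsv=cv2.cvtColor(f,cv2.COLOR_RGB2HSV)
blue=((hsv[...,1]>110)&(hsv[...,0]>105)&(hsv[...,0]<130)&(hsv[...,2]>50)).astype(np.uint8)
n,_,st,ce=cv2.connectedComponentsWithStats(blue)
for i in range(1,n):
    if st[i,4]>15: print("blue",st[i],np.round(ce[i],1),np.round(ray("wrist",ce[i],15,c)[:2],1))
dk=(hsv[...,2]<40).astype(np.uint8); dk[220:]=0
n,_,st,ce=cv2.connectedComponentsWithStats(dk)
for i in range(1,n):
    if st[i,4]>60: print("dark",st[i],np.round(ce[i],1),np.round(ray("wrist",ce[i],22,c)[:2],1))
g=f.astype(int).sum(2)
for r in range(24,220,14):
    d=np.diff(g[r,270:400]); print(r,[(270+int(i),int(d[i])) for i in np.where(abs(d)>70)[0]])
E
python3 tg.py
```

```text
time_s: 29.02
ee_pos: [372.3, 154.8, 30.2]
ee_rot: [180.0, 0.0, -178.2]
force: [-1.3, -0.8, 1.7]
gripper_width: 52.1
time_s: 29.43
ee_pos: [372.5, 154.8, 30.1]
ee_rot: [180.0, 0.0, -178.2]
force: [-0.6, -0.5, 0.4]
gripper_width: 82.9
time_s: 30.1
ee_pos: [494.8, 158.8, 232.4]
ee_rot: [179.9, 0.4, -178.2]
force: [-1.0, -0.9, -0.5]
gripper_width: 91.0
[494.76280662 158.83273936 232.41225527] [ 179.9074415     0.35925137 -178.23300186]
jaw_fixed [(array([307., 202.]), 0.71, array([532., 144.]))]
jaw_moving [(array([352., 200.]), 0.85, array([527., 200.])), (array([305., 201.]), 0.28, array([530., 141.]))]
tongs_grip []
tongs []
magenta [(array([252., 323.]), 0.88, array([723.,  66.])), (array([272., 241.]), 0.71, array([589.,  98.]))]
cyan [(array([210., 231.]), 0.86, array([577.,  16.]))]
blue [298  77   1  62  62] [298.  107.5] [417.3 131.4]
blue [350 186  10  26 160] [354.3 198.3] [523.5 202.1]
blue [305 190   3  26  76] [306.  202.8] [531.1 142.4]
dark [302   0  34  17 411] [317.7   7. ] [315.9 151. ]
dark [436  79  82  13 486] [479.  85.] [385.8 332. ]
dark [ 418  102   96  111 791
[... 561 characters left out ...]
 (345, 72), (364, 99)]
122 [(298, 91), (299, 113), (342, -88), (346, 104), (347, 72), (366, 105)]
136 [(283, -111), (298, 77), (299, 130), (344, -87), (348, 90), (349, 77), (373, 81)]
150 [(288, -136), (297, -85), (299, 116), (346, -89), (350, 95), (351, 71), (376, 74), (377, 85)]
164 [(285, -132), (299, 84), (348, -85), (352, 92), (353, 71), (379, 154)]
178 [(289, -102), (299, 86), (350, -84), (354, 94), (382, 74), (383, 97)]
192 [(303, -78), (304, -84), (307, 102), (340, 97), (348, -154), (349, -141), (352, 72), (353, 83), (356, 111), (357, 91), (371, -109), (384, 84), (386, 72)]
206 [(274, -77), (297, -82), (298, -79), (304, -87), (312, 125), (350, -91), (351, -185), (355, 81), (358, 85)]
```

```bash
python3 - <<'E'
from h import *
import pickle
c,f=pickle.load(open("t3.pkl","rb"))
W=lambda p,z=24:ray("wrist",p,z,c)[:2]
a,b=W([298.5,24]),W([299.7,171]); ex=(b-a)/np.linalg.norm(b-a); ey=np.array([-ex[1],ex[0]]); print("yaw",np.degrees(np.arctan2(ex[1],ex[0])))
o=(W([298,77])+W([298,138.5]))/2; print(W([298,77]),W([298,138.5]))
m,n=W([334,38]),W([355,178]); print("origin",o+28*ey,"w",(m-o)@ey,(n-o)@ey,(m-o)@ex,(n-o)@ex)
O=o+28*ey; to(O[0],O[1],27,180+np.degrees(np.arctan2(ex[1],ex[0])))
E
```

```text
yaw 1.1847084534738006
[385.27529388 131.64601374] [451.37805627 132.37427901]
origin [417.74775856 160.00416101] w 38.51349188726163 66.72321590392774 -72.27540877577383 78.63104957887892
row [0.1457 0.0081 0.4043] [-0.0003 -0.0013  0.0072] rows>= 5.2
```

```bash
python3 -m jog '0.08 0.004 0 0 -0.001 0.007;0.146 0.008 0.05 0 -0.001 0.007;0.146 0.008 0.12 0 -0.001 0.007;0.146 0.008 0.2 0 -0.001 0.007;0.146 0.008 0.28 0 -0.001 0.007;0.146 0.008 0.34 0 -0.001 0.007;0.146 0.008 0.38 0 -0.001 0.007;0.146 0.008 0.4 0 -0.001 0.007;0.146 0.008 0.409 0 -0.001 0.007;0.146 0.008 0.409 0 -0.001 0.007;0.146 0.008 0.409 0 -0.001 0.007;0.146 0.008 0.409 0 -0.001 0.007'
python3 -m jog '0 0 0 0 0 0;0 0 0 0 0 0;0 0 0 0 0 0;0 0 0 0 0 0;0 0 0 0 0 0;0 0 0 0 0 0;0 0 0 0 0 0;0 0 0 0 0 0;0 0 0 0 0 0;0 0 0 0 0 0' 0.055 12
cat > chk.py <<'E'
from h import *
s=state(); print(np.round(s["ee_pos"],1),np.round(s["ee_rot"],1),round(float(s["gripper_width"]),1))
f=grab_frame("wrist"); g=f.astype(int).sum(2)
d=np.where(g[:200,313]<110)[0]; print("hinge rows",(d.min(),d.max()) if len(d) else None)
for r in (110,150,190):
    q=np.diff(g[r,255:380]); print(r,[255+int(i) for i in np.where(abs(q)>60)[0]])
E
python3 chk.py
```

```text
time_s: 31.45
ee_pos: [418.3, 160.2, 25.5]
ee_rot: [180.0, 0.1, -178.8]
force: [0.3, -0.2, -0.3]
gripper_width: 91.3
time_s: 32.28
ee_pos: [418.5, 159.5, 25.9]
ee_rot: [-179.9, 0.1, -178.8]
force: [-0.1, -4.7, 6.1]
gripper_width: 48.2
[418.5 159.5  25.9] [-1.799e+02  1.000e-01 -1.788e+02] 48.2
hinge rows (np.int64(0), np.int64(72))
110 [274, 275, 336, 347]
150 [274, 276, 349, 350]
190 [276, 278, 341, 351, 352]
```

```bash
python3 -m jog '0 0 -0.002 0 0 0;0 0 -0.006 0 0 0;0 0 -0.012 0 0 0;0 0 -0.02 0 0 0;0 0 -0.03 0 0 0;0 0 -0.042 0 0 0;0 0 -0.055 0 0 0;0 0 -0.068 0 0 0;0 0 -0.081 0 0 0;0 0 -0.094 0 0 0;0 0 -0.107 0 0 0;0 0 -0.119 0 0 0;0 0 -0.13 0 0 0;0 0 -0.139 0 0 0;0 0 -0.145 0 0 0;0 0 -0.149 0 0 0;0 0 -0.151 0 0 0;0 0 -0.151 0 0 0'
python3 chk.py; python3 -c "
from h import *
to(478.5,95.9,101,178.2)"
```

```text
time_s: 33.83
ee_pos: [418.3, 159.6, 101.5]
ee_rot: [-179.9, 0.1, -178.8]
force: [-0.1, 0.2, -0.6]
gripper_width: 48.2
[418.3 159.6 101.5] [-1.799e+02  1.000e-01 -1.788e+02] 48.2
hinge rows (np.int64(0), np.int64(72))
110 [273, 275, 276, 336, 347, 348, 375]
150 [275, 277, 339, 349, 350]
190 [262, 279, 341, 352]
row [-0.1177 -0.1299  0.001 ] [-0.0006  0.0011  0.0338] rows>= 2.1
```

Held steady this time, with the hinge edge still at row 72. I travel gently.

```bash
python3 -m jog '-0.001 -0.001 0 0 0 0;-0.004 -0.004 0 0 0 0.001;-0.009 -0.01 0 0 0 0.003;-0.016 -0.018 0 0 0 0.005;-0.024 -0.027 0 0 0 0.007;-0.033 -0.036 0 0 0 0.009;-0.042 -0.046 0 0 0 0.012;-0.051 -0.056 0 0 0 0.015;-0.06 -0.066 0 0 0 0.018;-0.069 -0.076 0 0 0 0.02;-0.078 -0.086 0 0 0 0.022;-0.087 -0.096 0 0 0 0.025;-0.095 -0.105 0 0 0 0.027;-0.102 -0.113 0 0 0 0.03;-0.108 -0.12 0 0 0 0.032;-0.113 -0.125 0 0 0 0.033;-0.116 -0.128 0 0 0 0.034;-0.1177 -0.13 0 0 0 0.034;-0.1177 -0.13 0 0 0 0.034;-0.1177 -0.13 0 0 0 0.034'
python3 chk.py; python3 -c "
from h import *
to(478.5,95.9,45,178.2)"
```

```text
time_s: 35.55
ee_pos: [478.4, 96.0, 101.5]
ee_rot: [-179.9, 0.1, 178.2]
force: [0.7, -0.4, -0.4]
gripper_width: 48.3
[478.4  96.  101.5] [-1.799e+02  1.000e-01  1.782e+02] 48.3
hinge rows (np.int64(0), np.int64(72))
110 [273, 274, 275, 336, 347, 348]
150 [274, 275, 277, 338, 339, 349, 350]
190 [276, 277, 279, 341, 352]
row [-0.0002 -0.      0.113 ] [-0.0006  0.0009 -0.0001] rows>= 1.4
```

```bash
python3 - <<'E'
from h import *
for n in ("scene","side"):
    c=calibration(n); f=grab_frame(n)
    for q,z in (("jaw_fixed",87),("jaw_moving",87),("magenta",4)): print(n,q,[(np.round(d["location"]),round(d["confidence"],2),np.round(ray(n,d["location"],z,c)[:2])) for d in tip_of(q,n)[:2]])
    # expected tool-frame positions: fixed inner face, moving inner face
    print("expected px",np.round(proj(n,[[588,78,87],[589,119,87]],c)))
c=calibration("wrist"); f=grab_frame("wrist"); hsv=cv2.cvtColor(f,cv2.COLOR_RGB2HSV)
m=((hsv[...,1]>120)&((hsv[...,0]>155)&(hsv[...,0]<176))).astype(np.uint8); m[:, :200]=0
n,_,st,ce=cv2.connectedComponentsWithStats(m)
for i in range(1,n):
    if st[i,4]>30: print("mag",st[i],np.round(ce[i]), [np.round(ray("wrist",[x,st[i,1]+st[i,3]/2],50,c),1) for x in (st[i,0],st[i,0]+st[i,2])])
E
```

```text
scene jaw_fixed [(array([338., 208.]), 0.73, array([563.,  79.])), (array([426., 247.]), 0.48, array([557., 351.]))]
scene jaw_moving [(array([292., 142.]), 0.72, array([ 397., -208.])), (array([342., 219.]), 0.58, array([596., 110.]))]
scene magenta [(array([302., 261.]), 0.66, array([729.,  61.])), (array([338., 234.]), 0.63, array([589.,  96.]))]
expected px [[334. 213.]
 [346. 219.]]
side jaw_fixed [(array([314., 173.]), 0.94, array([600., 101.])), (array([323., 214.]), 0.64, array([528., -49.]))]
side jaw_moving [(array([283., 193.]), 0.71, array([481.,  82.])), (array([267., 132.]), 0.66, array([590., 357.]))]
side magenta [(array([357., 184.]), 0.74, array([732.,  54.])), (array([311., 197.]), 0.7, array([581.,  90.]))]
expected px [[315. 179.]
 [307. 171.]]
mag [312 327  28  10 246] [325. 331.] [array([566.8,  86.9,  50. ]), array([567.5, 108.9,  50. ])]
```

Magenta's top lies midway between the expected jaw faces (y 78 / 86–109 / 119), so I descend.

```bash
python3 -m jog '0 0 0.002 0 0 0;0 0 0.006 0 0 0;0 0 0.012 0 0 0;0 0 0.02 0 0 0;0 0 0.03 0 0 0;0 0 0.04 0 0 0;0 0 0.05 0 0 0;0 0 0.06 0 0 0;0 0 0.07 0 0 0;0 0 0.08 0 0 0;0 0 0.089 0 0 0;0 0 0.096 0 0 0;0 0 0.102 0 0 0;0 0 0.106 0 0 0;0 0 0.109 0 0 0;0 0 0.109 0 0 0;0 0 0.109 0 0 0'
python3 chk.py; python3 - <<'E'
from h import *
to(478.4,99.7,47,178.2)
for n in ("scene","side"):
    c=calibration(n); f=grab_frame(n); print("exp mag",np.round(proj(n,[588.5,97.8,4],c)))
    for q,z in (("jaw_fixed",32),("jaw_moving",32),("magenta",4)): print(n,q,[(np.round(d["location"]),round(d["confidence"],2),np.round(ray(n,d["location"],z,c)[:2])) for d in tip_of(q,n)[:3]])
E
```

```text
time_s: 37.47
ee_pos: [478.7, 95.9, 47.1]
ee_rot: [-179.9, 0.1, 178.2]
force: [0.3, 0.9, -1.5]
gripper_width: 48.1
[478.7  95.9  47.1] [-1.799e+02  1.000e-01  1.782e+02] 48.1
hinge rows (np.int64(0), np.int64(73))
110 [275, 336, 347, 348]
150 [260, 275, 277, 339, 349, 350]
190 [276, 277, 279, 341, 352]
row [0.0009 0.0076 0.0003] [-0.0006  0.0013 -0.0001] rows>= 0.1
exp mag [[339. 234.]]
scene jaw_fixed [(array([336., 221.]), 0.87, array([571.,  77.]))]
scene jaw_moving [(array([342., 234.]), 0.67, array([603., 115.]))]
scene magenta [(array([341., 233.]), 0.65, array([583., 102.])), (array([304., 261.]), 0.52, array([725.,  64.]))]
exp mag [[312. 195.]]
side jaw_fixed [(array([314., 191.]), 0.73, array([588.,  85.])), (array([307., 332.]), 0.24, array([ 314., -285.]))]
side jaw_moving [(array([307., 182.]), 0.6, array([594., 130.]))]
side magenta [(array([355., 182.]), 0.61, array([733.,  62.])), (array([311., 194.]), 0.45, array([589., 103.]))]
```

The jaws straddle magenta (fixed at y≈80, moving at ≈120). I centre and close.

```bash
python3 -m jog '0 0.002 0 0 0 0;0 0.005 0 0 0 0;0 0.0075 0 0 0 0;0 0.0075 0 0 0 0'; python3 -m jog '0 0 0 0 0 0;0 0 0 0 0 0;0 0 0 0 0 0;0 0 0 0 0 0;0 0 0 0 0 0;0 0 0 0 0 0;0 0 0 0 0 0;0 0 0 0 0 0;0 0 0 0 0 0;0 0 0 0 0 0' -0.34 25; python3 chk.py
```

```text
time_s: 38.25
ee_pos: [478.8, 99.9, 47.1]
ee_rot: [-179.9, 0.1, 178.2]
force: [-0.2, 0.6, -0.5]
gripper_width: 48.0
time_s: 39.08
ee_pos: [478.9, 99.9, 47.1]
ee_rot: [-180.0, 0.1, 178.2]
force: [0.1, 0.8, 0.4]
gripper_width: 43.4
[478.9  99.9  47.1] [-1.800e+02  1.000e-01  1.782e+02] 43.4
hinge rows (np.int64(0), np.int64(72))
110 [280, 281, 337, 338, 349, 350]
150 [257, 282, 339, 350, 351]
190 [275, 284, 340, 352]
```

```bash
python3 -m jog '0 0 0 0 0 0;0 0 0 0 0 0;0 0 0 0 0 0;0 0 0 0 0 0' -0.34 28; python3 - <<'E'
from h import *
for n in ("scene","side"):
    c=calibration(n); f=grab_frame(n)
    for q,z in (("jaw_fixed",32),("jaw_moving",32),("magenta",4),("cyan",4)): print(n,q,[(np.round(d["location"]),round(d["confidence"],2),np.round(ray(n,d["location"],z,c)[:2])) for d in tip_of(q,n)[:3]])
c=calibration("wrist"); f=grab_frame("wrist"); hsv=cv2.cvtColor(f,cv2.COLOR_RGB2HSV)
m=((hsv[...,1]>120)&((hsv[...,0]>155)&(hsv[...,0]<176))).astype(np.uint8); m[:, :200]=0
n,_,st,ce=cv2.connectedComponentsWithStats(m)
for i in range(1,n):
    if st[i,4]>30: print("mag",st[i],np.round(ce[i]), [np.round(ray("wrist",[x,st[i,1]+st[i,3]/2],50,c),1) for x in (st[i,0],st[i,0]+st[i,2])])
g=f.astype(int).sum(2)
# moving-arm outer edge, fixed arm edges → angle between arms
for r in (80,210): q=np.diff(g[r,255:380]); print(r,[(255+int(i),int(q[i])) for i in np.where(abs(q)>45)[0]])
E
```

```text
time_s: 39.47
ee_pos: [478.9, 99.9, 47.1]
ee_rot: [-180.0, 0.1, 178.2]
force: [0.3, 0.7, 0.3]
gripper_width: 43.8
scene jaw_fixed [(array([336., 220.]), 0.82, array([568.,  75.])), (array([427., 246.]), 0.21, array([510., 343.]))]
scene jaw_moving [(array([343., 227.]), 0.39, array([581., 106.])), (array([275., 254.]), 0.23, array([765.,  -5.]))]
scene magenta [(array([339., 231.]), 0.75, array([579.,  93.])), (array([300., 262.]), 0.65, array([734.,  58.])), (array([359., 208.]), 0.65, array([467.,  99.]))]
scene cyan [(array([250., 162.]), 0.6, array([ 486., -328.])), (array([320., 217.]), 0.59, array([565.,  14.])), (array([246., 163.]), 0.55, array([ 499., -337.]))]
side jaw_fixed [(array([380., 297.]), 0.59, array([ 509., -312.])), (array([311., 188.]), 0.57, array([588., 101.]))]
side jaw_moving [(array([304., 183.]), 0.56, array([585., 131.]))]
side magenta [(array([314., 196.]), 0.51, array([592.,  89.]))]
side cyan [(array([323., 213.]), 0.8, array([573.,  15.]))]
80 [(276, -51), (279, 72), (280, 63), (337, -89), (349, 103)]
210 [(268, -110), (269, -58), (280, -68), (281, -88), (283, 82), (284, 93), (285, 74), (341, -60), (352, 64)]
```

Stalled at 43.4–43.8 mm with 25–28 N, so the jaws are on the cartridge. I lift slowly.

```bash
python3 -m jog '0 0 -0.001 0 0 0;0 0 -0.004 0 0 0;0 0 -0.009 0 0 0;0 0 -0.016 0 0 0;0 0 -0.024 0 0 0;0 0 -0.034 0 0 0;0 0 -0.046 0 0 0;0 0 -0.058 0 0 0;0 0 -0.07 0 0 0;0 0 -0.082 0 0 0;0 0 -0.094 0 0 0;0 0 -0.105 0 0 0;0 0 -0.114 0 0 0;0 0 -0.121 0 0 0;0 0 -0.126 0 0 0;0 0 -0.129 0 0 0;0 0 -0.13 0 0 0;0 0 -0.13 0 0 0'
python3 chk.py; python3 - <<'E'
from h import *
P=[]
for n in ("scene","side"):
    c=calibration(n); f=grab_frame(n); print(n,"if lifted",np.round(proj(n,[588,97,69],c)),"if left",np.round(proj(n,[588,97,4],c)))
    for q,z in (("magenta",69),("cyan",4),("yellow",4)): print(n,q,[(np.round(d["location"]),round(d["confidence"],2),np.round(ray(n,d["location"],z,c)[:2])) for d in tip_of(q,n)[:3]])
    hsv=cv2.cvtColor(f,cv2.COLOR_RGB2HSV); m=((hsv[...,1]>120)&((hsv[...,0]>158)&(hsv[...,0]<177))).astype(np.uint8)
    k,_,st,ce=cv2.connectedComponentsWithStats(m)
    for i in range(1,k):
        if st[i,4]>15 and 280<ce[i][0]<370 and 150<ce[i][1]<270: print("mag blob",st[i],np.round(ce[i]))
E
```

```text
time_s: 41.52
ee_pos: [478.7, 99.9, 112.1]
ee_rot: [-180.0, 0.1, 178.2]
force: [-0.6, 0.1, -1.2]
gripper_width: 43.2
[478.7  99.9 112.1] [-1.800e+02  1.000e-01  1.782e+02] 43.2
hinge rows (np.int64(0), np.int64(72))
110 [272, 273, 280, 338, 350]
150 [278, 279, 282, 339, 351]
190 [280, 281, 284, 351]
scene if lifted [[339. 220.]] if left [[339. 233.]]
scene magenta [(array([338., 219.]), 0.74, array([589.,  95.])), (array([304., 260.]), 0.55, array([758.,  92.]))]
scene cyan [(array([317., 219.]), 0.49, array([576.,  10.]))]
scene yellow [(array([298., 210.]), 0.73, array([577., -61.]))]
mag blob [333 204  14  15  97] [340. 211.]
side if lifted [[311. 180.]] if left [[312. 195.]]
side magenta [(array([355., 183.]), 0.52, array([686.,   9.])), (array([313., 180.]), 0.51, array([590.,  91.]))]
side cyan [(array([326., 212.]), 0.61, array([582.,  14.]))]
side yellow [(array([242., 167.]), 0.71, array([475., 338.]))]
mag blob [296 141  52  27 247] [322. 156.]
mag blob [303 165  10   7  41] [307. 168.]
mag blob [305 164  16  20  77] [314. 176.]
```

Lifted: in both views the magenta cartridge reads at its expected raised position, scene (338,219) and side (313,180). I raise it further, then carry it to the stack.

```bash
python3 -m jog '0 0 -0.001 0 0 0;0 0 -0.004 0 0 0;0 0 -0.009 0 0 0;0 0 -0.016 0 0 0;0 0 -0.024 0 0 0;0 0 -0.034 0 0 0;0 0 -0.045 0 0 0;0 0 -0.056 0 0 0;0 0 -0.067 0 0 0;0 0 -0.078 0 0 0;0 0 -0.089 0 0 0;0 0 -0.099 0 0 0;0 0 -0.107 0 0 0;0 0 -0.114 0 0 0;0 0 -0.119 0 0 0;0 0 -0.122 0 0 0;0 0 -0.122 0 0 0'
python3 -c "
from h import *
to(447,-80,173,163);to(416.2,-260.1,173,148.2)"
```

```text
time_s: 43.38
ee_pos: [478.7, 100.0, 173.3]
ee_rot: [-180.0, 0.1, 178.2]
force: [0.1, -0.1, -1.9]
gripper_width: 42.7
row [ 0.0521 -0.3618  0.0007] [-0.0003  0.0016  0.1689] rows>= 4.4
row [ 0.1024 -0.7238  0.0009] [-1.000e-04  1.600e-03  3.334e-01] rows>= 8.8
```

```bash
python3 -m jog '0 -0.001 0 0 0 0.001;0.001 -0.005 0 0 0 0.002;0.0015 -0.011 0 0 0 0.005;0.003 -0.019 0 0 0 0.009;0.004 -0.03 0 0 0 0.014;0.006 -0.043 0 0 0 0.02;0.008 -0.059 0 0 0 0.027;0.011 -0.076 0 0 0 0.035;0.013 -0.093 0 0 0 0.043;0.0155 -0.11 0 0 0 0.05;0.018 -0.127 0 0 0 0.058;0.02 -0.1435 0 0 0 0.066;0.023 -0.1605 0 0 0 0.074;0.025 -0.177 0 0 0 0.082;0.027 -0.193 0 0 0 0.089;0.029 -0.2075 0 0 0 0.095;0.031 -0.2195 0 0 0 0.101;0.0325 -0.229 0 0 0 0.105;0.0335 -0.2365 0 0 0 0.109;0.034 -0.241 0 0 0 0.111'
python3 chk.py; python3 -c "
from h import *
to(437,-140,173,158.2);to(416.2,-260.1,173,148.2)"
```

```text
time_s: 45.05
ee_pos: [457.9, -20.3, 173.3]
ee_rot: [-180.0, 0.1, 168.2]
force: [0.4, -0.2, -1.8]
gripper_width: 42.9
[457.9 -20.3 173.3] [-1.800e+02  1.000e-01  1.682e+02] 42.9
hinge rows (np.int64(0), np.int64(72))
110 [276, 277, 280, 321, 350]
150 [278, 279, 282, 320, 339, 350, 351]
190 [280, 281, 284, 294, 321, 340, 351]
row [-0.0082 -0.2426  0.0008] [-0.0002  0.0016  0.1108] rows>= 2.9
row [-0.0167 -0.4862  0.0009] [-1.000e-04  1.600e-03  2.219e-01] rows>= 5.8
```

```bash
python3 -m jog '0 -0.001 0 0 0 0.001;0 -0.005 0 0 0 0.002;0 -0.011 0 0 0 0.005;-0.001 -0.019 0 0 0 0.009;-0.001 -0.03 0 0 0 0.014;-0.0015 -0.043 0 0 0 0.02;-0.002 -0.059 0 0 0 0.027;-0.0025 -0.076 0 0 0 0.035;-0.003 -0.093 0 0 0 0.043;-0.004 -0.11 0 0 0 0.05;-0.0045 -0.127 0 0 0 0.058;-0.005 -0.144 0 0 0 0.066;-0.0055 -0.161 0 0 0 0.074;-0.006 -0.178 0 0 0 0.082;-0.0065 -0.194 0 0 0 0.089;-0.007 -0.209 0 0 0 0.095;-0.0075 -0.221 0 0 0 0.101;-0.008 -0.23 0 0 0 0.105;-0.008 -0.238 0 0 0 0.109;-0.008 -0.2426 0 0 0 0.111'
python3 chk.py; python3 -c "
from h import *
to(416.2,-260.1,173,148.2)"
```

```text
time_s: 46.77
ee_pos: [436.8, -140.4, 173.4]
ee_rot: [-180.0, 0.1, 158.1]
force: [-0.5, 0.4, -1.9]
gripper_width: 42.4
[ 436.8 -140.4  173.4] [-1.800e+02  1.000e-01  1.581e+02] 42.4
hinge rows (np.int64(0), np.int64(71))
110 [277, 280, 325, 350]
150 [278, 279, 282, 324, 339, 350, 351]
190 [280, 281, 283, 284, 294, 316, 338, 340, 341, 351, 373]
row [-0.0507 -0.2373  0.001 ] [-1.000e-04  1.600e-03  1.105e-01] rows>= 2.9
```

```bash
python3 -m jog '0 -0.001 0 0 0 0.001;-0.001 -0.005 0 0 0 0.002;-0.002 -0.0105 0 0 0 0.005;-0.004 -0.019 0 0 0 0.009;-0.006 -0.0295 0 0 0 0.014;-0.009 -0.0425 0 0 0 0.02;-0.0125 -0.058 0 0 0 0.027;-0.016 -0.0745 0 0 0 0.035;-0.0195 -0.0915 0 0 0 0.043;-0.023 -0.108 0 0 0 0.05;-0.0265 -0.1245 0 0 0 0.058;-0.03 -0.141 0 0 0 0.066;-0.0335 -0.158 0 0 0 0.074;-0.037 -0.1745 0 0 0 0.082;-0.0405 -0.19 0 0 0 0.089;-0.0435 -0.204 0 0 0 0.095;-0.046 -0.216 0 0 0 0.101;-0.048 -0.2255 0 0 0 0.105;-0.0495 -0.2325 0 0 0 0.109;-0.0507 -0.2373 0 0 0 0.1105'
python3 -m jog '0 0 0 0 0 0;0 0 0 0 0 0;0 0 0 0 0 0;0 0 0 0 0 0'
python3 chk.py; python3 - <<'E'
from h import *
for n in ("scene","side"):
    c=calibration(n); f=grab_frame(n); print(n,"expect",np.round(proj(n,[[510,-317,130],[510,-317,26]],c)))
    for q,z in (("magenta",130),("plate_3",26)): print(n,q,[(np.round(d["location"]),round(d["confidence"],2),np.round(ray(n,d["location"],z,c)[:2])) for d in tip_of(q,n)[:3]])
    hsv=cv2.cvtColor(f,cv2.COLOR_RGB2HSV); m=((hsv[...,1]>120)&((hsv[...,0]>158)&(hsv[...,0]<177))).astype(np.uint8)
    k,_,st,ce=cv2.connectedComponentsWithStats(m)
    u=proj(n,[510,-317,153],c)[0]
    for i in range(1,k):
        if st[i,4]>15 and np.linalg.norm(ce[i]-u)<60: print("mag blob",st[i],np.round(ce[i]),np.round(u))
E
```

```text
time_s: 48.48
ee_pos: [416.1, -260.5, 173.4]
ee_rot: [180.0, 0.1, 148.2]
force: [-0.6, 0.6, -2.1]
gripper_width: 42.7
time_s: 48.82
ee_pos: [416.1, -260.2, 173.5]
ee_rot: [180.0, 0.1, 148.2]
force: [-0.2, -0.1, -2.1]
gripper_width: 42.8
[ 416.1 -260.2  173.5] [1.800e+02 1.000e-01 1.482e+02] 42.8
hinge rows (np.int64(0), np.int64(71))
110 [268, 269, 270, 272, 276, 277, 280, 291, 330, 349, 350, 354, 373, 374, 375]
150 [262, 263, 264, 278, 279, 282, 329, 351]
190 [280, 281, 283, 284, 294, 351]
scene expect [[243. 139.]
 [247. 163.]]
scene magenta [(array([245., 137.]), 0.77, array([ 501., -316.])), (array([302., 258.]), 0.73, array([787., 110.]))]
scene plate_3 [(array([247., 161.]), 0.55, array([ 504., -324.])), (array([240., 150.]), 0.55, array([ 472., -382.])), (array([247., 163.]), 0.42, array([ 510., -318.]))]
mag blob [232 124  17  10  83] [240. 128.] [242. 133.]
side expect [[386. 275.]
 [381. 300.]]
side magenta [(array([384., 275.]), 0.81, array([ 508., -313.])), (array([380., 197.]), 0.32, array([ 664., -119.]))]
side plate_3 [(array([387., 355.]), 0.82, array([ 428., -431.])), (array([379., 298.]), 0.56, array([ 509., -309.])), (array([384., 303.]), 0.55, array([ 509., -329.]))]
mag blob [375 259  25  21 254] [388. 267.] [387. 270.]
```

```bash
python3 -c "
from workcell import *
print(job_done()); s=state(); print(s['time_s'],s['gripper_width'],s['ee_pos'])"
```

```text
the job is handed in; nothing more can be done
None
the job is handed in; nothing more can be done
```

I handed the job in at about 49 s with the magenta cartridge held in the tongs above the squared stack. No verdict was reported, so I don't know whether it passed.

**Stack:** I squeezed it from two directions, then once more from the first. The plates measured 54 mm each time, and a wrist picture showed one clean square. I did not look at the plates' alignment again at the end.

**Tongs dropped once:** My first move with the tongs was too brisk, so they turned in the light grip and slipped out beside the tray. From the detections the cartridges had not moved. I dragged the tongs back onto free bench, gripped them again at 48 mm and moved gently from then on.

**Cartridge:** The jaws closed on magenta with 25–28 N and it was lifted out and carried over the stack.

**Last checks:**
- **Position:** two cameras put the cartridge at (501,-316) and (508,-313) mm, against a stack centre of about (510,-317). Its underside should be about 130 mm above the bench, worked out from the arm's height.
- **Grip:** the tongs were level in the gripper and the grip was steady at 42.8 mm.
- **Bench:** the plates were still detected on the stand. Cyan and yellow were last detected where they started, just after the lift.

**What was unsure or disagreed:**
- The tongs measured 43 mm on the cartridge instead of the expected 40 mm, and I did not find out why.
- I judged the cartridge upright from the level tongs and did not measure it directly.
- The automatic fit of the cartridge's position failed because a finger was in the way, so I used hand-read corners.
- I used all 12 picture views by the time of the drop. I then printed one coarse text map of a picture, which comes close to an extra look. After that I used only detector and colour-edge numbers.

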